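Hook the pantry bin forward on the deep rack

ROBOT

A 7-joint arm with a two-finger parallel gripper is mounted at the origin on the work surface; the furniture and walls round the work are solid. World frame = base frame: x ahead of the robot, y to its left, z up, the work surface at z = 0. Lengths are in mm, angles in degrees, forces in N, time in s.
With the tool pointing down it reaches from about 350 to 900 mm from the base axis. Payload 8.1 kg.
Tool frame: the origin (TCP) lies at the very end of the fingers, on their centre line; the grasp point (between the pads) lies behind it (robot.grip_depth is the z of the grasp point in the tool frame, in mm); z points along the fingers, y is the line along which they close (so a half turn about z gives the same grasp; the last joint's range is limited). The gripper opens to 92 mm and grips with 3 to 60 N. Pads are 19 mm wide; open, the fingers measure 130 mm over their backs; the gripper's body (75 mm by 190 mm) begins 47 mm behind the grasp point.
Start: joints at [-70.164, 24.895, 1.432, 90.138, -0.665, 64.973, -4.303], TCP at [271.207, 563.108, 189.642] pointing down, gripper open.
Joint ranges: [-149.89, 149.89], [-25.12, 119.58], [-72.63, 75.52], [4.76, 147.25], [-75.54, 255.54], [6.69, 114.76], [-157.13, 157.13]. Speed limits (degrees/s): [127.2, 127.2, 172.46, 172.46, 180, 180, 180].

INTERFACE

Orientations are given as a 3x3 rotation matrix whose columns are the frame's x, y, z axes.
In Python, from rig import robot gives the robot as it stands.
- The arm moves only by the tool move_arm, never from a script. Its argument "series" is a list of rows, each a list of 5 numbers: the shift along the world's x, y, z in units of 250 mm (1.0 is 250 mm), then the turn about the world's z in units of 180 degrees (1.0 is 180 degrees), then the opening, from 0 (shut) to 1 (fully open). A call has 1 to 10 rows; each row is the pose to reach, as a shift and turn from the pose commanded when the call began, turning the shorter way round; what a row does not reach only later rows make up. A row lasts 1/10 s, in which the tool goes at most 50 mm and 8.59 degrees, less where a joint would pass 70% of its speed; a pose out of reach is approached as far as the arm can. A call with a number of a shift or a turn outside -1 to 1 is refused whole. A call with a gripper value outside its range is refused whole. The fingers move at their own pace and stop on an object; the grip force is fixed at half the most. Time passes only in rows, so rows that repeat a pose let the fingers close. It gives the time, the measured TCP pose, the force, the opening and the grip force at its end, in the units of the state.
- robot.get_obs(): the state, without advancing time (a new reading comes with each control period).
- robot.snapshot(name): name is "scene" or "top" or "wrist"; returns (picture, depth): 384x512x3 uint8, blue, green, red; 384x512 float32, mm along the optical axis (not along the pixel's ray), 0 where there is no reading.
- robot.get_calibration(name): a dict with "fx", "fy", "cx", "cy" (pixels), "dist_coeffs" ([k1, k2, p1, p2, k3] as OpenCV has them; the pictures are not rectified), "rvec" (rotation vector, rad) and "tvec" (3), from world to camera coordinates, as OpenCV has them. Camera axes: x right, y down, z forward; pixel columns grow to the right and rows downward; lengths in mm; the calibration is good to about 2 mm. A picture is of the moment at which its call begins: read the wrist's pose just before it. get_calibration takes no time and is no camera call; for the wrist camera it gives the pose at the moment of the call.
- robot.sign_off(): hands the job in; it is judged then, once.
The state is a dict: "time_s": time; "joint_positions": joint angles; "joint_vel": joint speeds; "joint_torque": joint torques, N m; "ee_pos": TCP position; "tool_rot": TCP orientation; "ft_force": force on the tool from outside, world axes, zero at the start; "torque": the same for the moment, N m; "width": finger opening in mm; "finger_force": force on a finger pad.
Only numpy, scipy, OpenCV 4.12 (cv2) and the standard library are available. Lean on these libraries where they do the work, as an engineer would, in place of code of your own. Each camera call takes 0.05 s, during which the arm holds its last target. There are 200 camera calls.

TASK

The pantry bin has slid to the back of the low rack. Take the puller out of its rest, hook its blade over the bin's front lip and drag the bin forward until it is pulled up firmly and squarely against the stop bar on the rack's front rail; feel for the stop and do not yank, so that the jars in the bin stay standing, and do not touch the bin with the gripper. Then unhook, leave the bin touching the stop, lay the puller back in both notches of its rest and let go; leave the water glass and the small dark pot alone.

Things in the scene. Friction and masses are not known exactly. Their poses are not given: they have to be found in the camera images.
- rack: Fixed rack, light wood boards on 4 steel posts, 300 deep x 200 wide x 220 high (mm). Origin: footprint centre, worktop level; +x from open front to back, y across. Lower board: top at z 45, the bin slides on it. Upper board z 205-220 over all, front edge x -150: keep the gripper in front of it. Posts 10 thick at x +-140, y +-92; side rods leave a lane 178 wide. A notebook lies on top, to z 245
- front_rail: Fixed wood strip along the rack's front edge, 6 (x) x 178 x 28 high. Origin: middle of its underside, rack [-143, 0, 45]; axes as the rack. It carries the stop: a rigid rubber-faced bar, 120 wide, 9-23 above the board, clamped on two studs. Its face stands 5 to 25 in from the rail's inner face (rack x -135 to -115); which is set differently each day and not reported: feel it
- bin: Loose white open bin 150 (x) x 120 (y) x 55 high, walls 4, floor 5, 0.2-0.35 kg plus 0.36 kg of jars. Origin: centre of underside; -x is its front, outer face at x -75, so at the stop its origin is at rack x -60 to -40. Starts at rack x 5 to 60, up to 12 off centre and 0.12 rad askew. Drag takes 1-6 N, unknown. No jars from x -71 to -20. Pulled hard at the stop it tips over it
- lip (a point): Middle of the top edge of the bin's front wall, bin frame [-73, 0, 55], 100 above the worktop. Wall 4 thick (bin x -75 to -71); the lip is 5 high and juts out 8 in front of it (to x -83)
- puller: Loose hook tool, 0.12 kg, mass centre 20-40 ahead of its origin. Wooden handle 150 (x) x 18 (y) x 24 (z), origin at its centre: grasp there from above across y, about 50 N so it does not turn. +x to the hook, z up. Steel shank, 8 thick, at z 0 to x 250, where a flat blade 4 thick (x 248-252), 32 wide turns down to z -32; a small button beyond it to x 256
- blade (a point): Middle of the lower edge of the puller's blade, puller frame [250, 0, -32]
- puller_rest: Fixed wooden rest: base 170 x 70 x 8, two uprights 12 thick at x +-58, 60 high, each with a square notch open at the top, 28 wide, bottom at z 36. Origin: centre of underside; x along the puller, hook end to +x. The puller lies in it with its origin at z 48, y 0, x within 10, handle across both notches
- copper_jar: Loose glass jar with copper lid, 62 diameter x 60 high, standing in the bin; origin: centre of underside, z up. Must stay upright
- salt_shaker: Loose glass salt shaker, grey top, 44 diameter x 90 high, standing in the bin; origin: centre of underside, z up. Must stay upright
- green_vial: Loose slim green glass bottle, 36 diameter x 92 high, standing in the bin; origin: centre of underside, z up. Must stay upright
- water_glass: Loose empty drinking glass, 77 diameter x 89 high, on the worktop on the robot's side of the work; origin: centre of underside. Leave alone
- pinch_pot: Loose small dark pot with a steel rim, 50 diameter x 29 high, on the worktop's far edge; origin: centre of underside. Leave alone
Things that resemble listed ones, but are neither listed nor needed, are in the scene too. There is more than one size of the puller_rest; the job needs the larger.

How it is judged (in metres and radians):
On the way, in this order (a step that is already met when the one before it is completed fails the run):
1. the puller is lifted clear of its rest (z of puller in the frame of puller_rest above 0.085 m), for 0.1 s.
2. the blade hangs inside the bin, behind its front wall, at least 7 mm below the top edge, while the bin is still at the back of the rack (x of blade in the frame of bin between -0.071 and -0.015 m and y of blade in the frame of bin between -0.056 and 0.056 m and z of blade in the frame of bin between 0 and 0.048 m and x of bin in the frame of rack above -0.01 m), for 0.1 s.
3. with the blade hooked the bin is pulled firmly up to the stop: more than 2 N between the bin and the front rail with its stop bar (x of blade in the frame of bin between -0.071 and -0.015 m and y of blade in the frame of bin between -0.056 and 0.056 m and z of blade in the frame of bin between 0 and 0.048 m and contact force between bin and front_rail above 2 N), for 0.1 s.
At the end, for the whole second after the job is handed in: Bin flat on the lower board, touching the front rail's stop bar (over 0.05 N) and square to the rack within 0.03 rad, at rest, its three jars upright within 0.2 rad; puller released, at rest in both notches, hook down (20 mm lengthwise, 8 mm sideways, 5 mm in height, 0.1 rad) (x of bin in the frame of rack below -0.0375 m and contact force between bin and front_rail above 0.05 N and angle between the x axis of bin and the x axis of rack, either way round below 0.03 rad and angle between bin's own z axis and vertical below 0.03 rad and z of bin in the frame of rack below 0.05 m and angle between each of copper_jar, salt_shaker, green_vial's own z axis and vertical below 0.2 rad and z of each of copper_jar, salt_shaker, green_vial in the frame of bin below 0.015 m and x of copper_jar in the frame of bin between -0.071 and 0.071 m and x of salt_shaker in the frame of bin between -0.071 and 0.071 m and x of green_vial in the frame of bin between -0.071 and 0.071 m and linear speed of each of bin, puller below 0.01 m/s and x of puller in the frame of puller_rest between -0.02 and 0.02 m and y of puller in the frame of puller_rest between -0.008 and 0.008 m and z of puller in the frame of puller_rest between 0.043 and 0.053 m and angle between puller's own z axis and vertical below 0.1 rad).
It fails at once if the puller loads the bin, or the bin the front rail and its stop, with more than 20 N (contact force between puller and bin above 20 N or contact force between bin and front_rail above 20 N).
It fails at once if the bin tips by more than 0.15 rad (angle between bin's own z axis and vertical above 0.15 rad).
It fails at once if a jar falls over (tilts by more than 0.5 rad) (angle between any of copper_jar, salt_shaker, green_vial's own z axis and vertical above 0.5 rad).
It fails at once if the gripper or arm touches the bin (contact force between any of the arm, the fingers and bin above 0.5 N).
It fails at once if the water glass or the small pot is moved by more than 20 mm (distance of any of water_glass, pinch_pot from where it was at the start of the episode above 0.02 m).
It also fails if it takes over 67 s, if anything falls off the work surface, if the arm or the gripper's body presses on something with over 40 N, if the wrist force passes 120 N, or if a joint passes its speed limit or range.

## Working session

There is one attempt and no reset: what is moved stays moved. The work goes in short steps, Python scripts to look and compute and a tool call to move; the robot and the scene stay as the last step left them, time stands still between calls to the robot, and variables do not carry over. Pictures are saved under pics/ and viewed, at most 15 in all, crops included, and the job is handed in when it is done.

Besides the shell and the picture viewer there is one more tool, called after "Call:" by a JSON object that holds its "api" and its "payload", one argument or row to a line. move_arm: Moves the arm, as the interface text tells. Shifts and turns lie within -1 to 1; 1 stands for 250 mm of shift or 180 degrees of turn. Its arguments: {"type":"object","properties":{"series":{"type":"array","items":{"type":"array","items":{"type":"number","minimum":-1,"maximum":1}}}},"required":["series"]}

```bash
mkdir -p pics; ls
cat > h.py <<'E'
import numpy as np, cv2
from rig import robot
def cal(n):
    c=robot.get_calibration(n); K=np.array([[c['fx'],0,c['cx']],[0,c['fy'],c['cy']],[0,0,1.]])
    R=cv2.Rodrigues(np.array(c['rvec'],float))[0]; return K,np.array(c['dist_coeffs'],float),R,np.array(c['tvec'],float).ravel()
def cloud(n,depth,c=None):
    K,d,R,t=c or cal(n); h,w=depth.shape
    u,v=np.meshgrid(np.arange(w),np.arange(h))
    p=cv2.undistortPoints(np.stack([u,v],-1).reshape(-1,1,2).astype(float),K,d).reshape(h,w,2)
    P=np.dstack([p,np.ones((h,w))])*depth[...,None]
    P=(P-t)@R; P[depth<=0]=np.nan; return P
def shot(n,save=None):
    c=cal(n); im,de=robot.snapshot(n)
    if save: cv2.imwrite('pics/'+save+'.png',im)
    return im,de,cloud(n,de,c)
E
python3 - <<'E'
from h import *
for n in('scene','top'):
    im,de,P=shot(n,n+'0'); np.savez(n+'0.npz',im=im,P=P)
a=cv2.imread('pics/scene0.png');b=cv2.imread('pics/top0.png')
o=robot.get_obs();print(o['time_s'],o['ee_pos'],o['tool_rot'],o['width'],o['ft_force'],robot.grip_depth)
for n in('scene','top'):
    K,d,R,t=cal(n);print(n,-R.T@t)
E
```

```text
pics
0.1 [271.00462949 562.62514745 188.94149937] [[-9.00939423e-01  4.33944612e-01 -4.79539311e-04]
 [ 4.33944854e-01  9.00938470e-01 -1.31754680e-03]
 [-1.39706920e-04 -1.39512347e-03 -9.99999017e-01]] 91.96066503019425 [-0.17804576  0.13685043 -1.00913727] -18.8
scene [-497.37858648  740.06939757  726.87482268]
top [-395.02361251 -487.13035963 1237.18356042]
```

View pics/scene0.png

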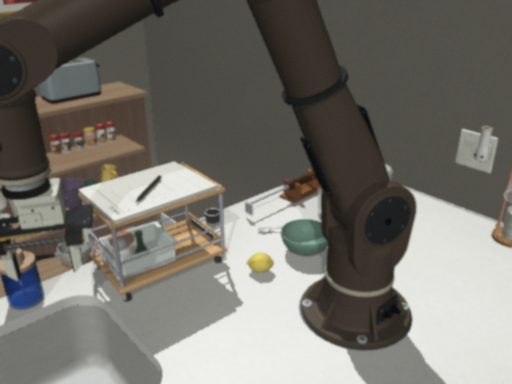

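View pics/top0.png

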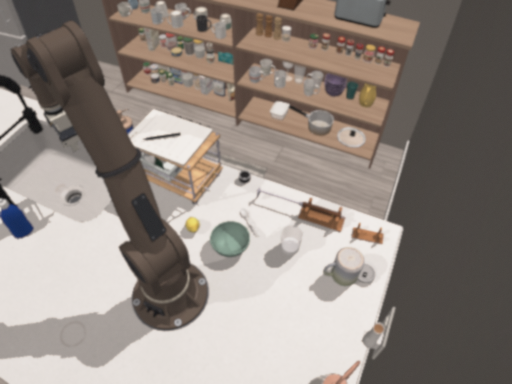

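The top view shows the rack at about (180,150) with the bin under its board. The puller, with its shank running left from the handle, lies in the larger rest at (322,215). The smaller look-alike rest is at (367,235), the glass at (290,240) and the dark pot at (245,177). Next I'll measure these and check the choice in one crop.

Run:
```python
from h import *
z=np.load('top0.npz');im,P=z['im'],z['P']
for n,(u,v) in dict(rest=(322,215),small=(367,235),shank=(275,195),hook=(252,203),glass=(290,240),pot=(245,177),bookc=(172,138),board=(205,155),lower=(200,178),table=(270,280),bin=(160,170)).items(): print(n,P[v,u].round(0))
c=im[170:250,230:400];d=im[110:200,110:230]
c=cv2.resize(c,None,fx=4.7,fy=4.7,interpolation=2);cv2.imwrite('pics/c1.png',c[:600,:800])
```

```text
rest [ 508. -356.   10.]
small [ 494. -537.    6.]
shank [ 490. -169.   54.]
hook [450. -92.   9.]
glass [ 354. -287.   12.]
pot [563.  -9.   4.]
bookc [443. 224. 233.]
board [1339.  706. -904.]
lower [449. 131.  50.]
table [ 186. -282.   -3.]
bin [387. 269.  95.]
```

View pics/c1.png

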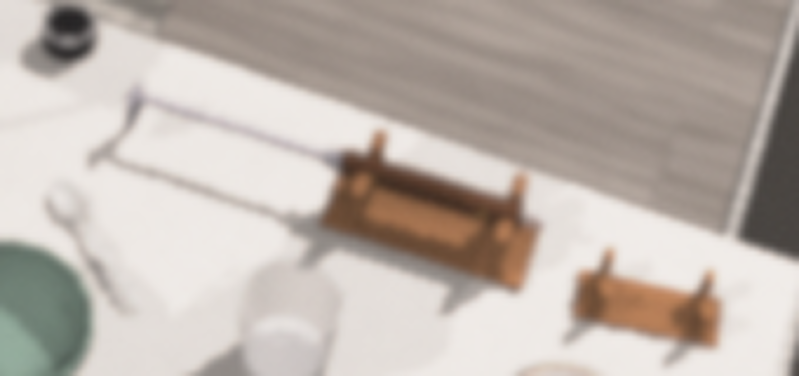

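Run:
```python
from h import *
for n in('top','scene'):
    z=np.load(n+'0.npz');im,P=z['im'],z['P']
    x,y,zz=P[...,0],P[...,1],P[...,2]
    reg=(x>250)&(x<650)&(y>20)&(y<450)
    m=reg&(zz>195)&(zz<255)
    mm=cv2.morphologyEx(m.astype(np.uint8),cv2.MORPH_OPEN,np.ones((3,3)))>0
    r=cv2.minAreaRect(P[mm][:,:2].astype(np.float32));print(n,'upper',mm.sum(),r,cv2.boxPoints(r).round(0).tolist())
    m=reg&(zz>40)&(zz<56);r=cv2.minAreaRect(P[m][:,:2].astype(np.float32));print('lower',m.sum(),r)
    m=reg&(zz>92)&(zz<106)
    Q=P[m]; print('bin',m.sum(),Q.min(0).round(),Q.max(0).round())
a=np.load('scene0.npz')['im'];b=np.load('top0.npz')['im']
c=np.hstack([cv2.resize(a[150:310,70:240],None,fx=2.3,fy=2.3,interpolation=2),cv2.resize(b[100:210,110:230],(400,368),interpolation=2)])
cv2.imwrite('pics/c2.png',c);print(c.shape)
```

```text
top upper 3254 ((454.4001159667969, 236.16075134277344), (300.92901611328125, 211.98104858398438), 86.56565856933594) [[340.0, 92.0], [551.0, 80.0], [569.0, 380.0], [358.0, 393.0]]
lower 1235 ((430.39227294921875, 156.09710693359375), (371.1551513671875, 260.9623718261719), 65.86743927001953)
bin 162 [350.  90.  92.] [539. 376. 106.]
scene upper 5422 ((453.99102783203125, 238.11004638671875), (304.35260009765625, 212.48117065429688), 87.854248046875) [[342.0, 90.0], [554.0, 82.0], [566.0, 386.0], [354.0, 394.0]]
lower 2670 ((406.532470703125, 211.63067626953125), (358.461181640625, 295.50225830078125), 86.71987915039062)
bin 637 [348.  90.  92.] [553. 388. 106.]
(368, 791, 3)
```

View pics/c2.png

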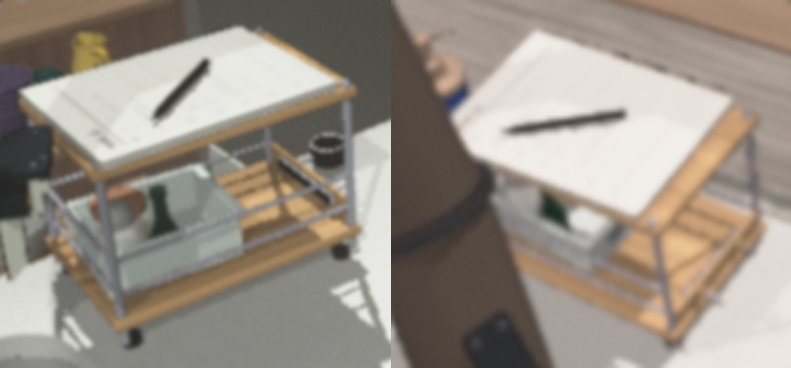

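Call:
{"api": "move_arm", "payload": {
  "series": [
    [0, 0, 0.2, 0, 1],
    [0, 0, 0.4, 0, 1],
    [0, 0, 0.6, 0, 1],
    [0, 0, 0.8, 0, 1],
    [0.05, -0.2, 0.9, -0.04, 1],
    [0.1, -0.4, 0.9, -0.08, 1],
    [0.15, -0.6, 0.9, -0.12, 1],
    [0.2, -0.8, 0.9, -0.16, 1],
    [0.25, -1.0, 0.9, -0.2, 1]
  ]
}}

```text
time_s: 1.0
ee_pos: [330.7, 323.3, 414.4]
tool_rot: [[-0.469, 0.883, -0.0], [0.883, 0.469, -0.0], [0.0, -0.0, -1.0]]
ft_force: [1.3, -0.4, 1.0]
width: 91.9
finger_force: 0.0
```

The crops show the bin's front face at scene-crop (240,215), toward the open end, with the dark stop bar at (305,175). The rack's front therefore faces world -y, with rack +x at about 87°. Next I go above the puller.

Call:
{"api": "move_arm", "payload": {
  "series": [
    [0.05, -0.2, 0, -0.04, 1],
    [0.1, -0.4, 0, -0.08, 1],
    [0.15, -0.6, 0, -0.12, 1],
    [0.2, -0.8, 0, -0.156, 1],
    [0.25, -1.0, 0, -0.156, 1]
  ]
}}

```text
time_s: 1.5
ee_pos: [391.1, 80.7, 414.5]
tool_rot: [[0.001, 1.0, -0.0], [1.0, -0.001, 0.0], [0.0, -0.0, -1.0]]
ft_force: [0.9, -0.2, -1.3]
width: 91.9
finger_force: 0.0
```

Call:
{"api": "move_arm", "payload": {
  "series": [
    [0.05, -0.2, 0, 0, 1],
    [0.1, -0.4, 0, 0, 1],
    [0.15, -0.6, 0, 0, 1],
    [0.2, -0.8, 0, 0, 1],
    [0.25, -1.0, 0, 0, 1]
  ]
}}

```text
time_s: 2.0
ee_pos: [451.7, -161.5, 414.8]
tool_rot: [[-0.004, 1.0, 0.001], [1.0, 0.004, 0.001], [0.001, 0.001, -1.0]]
ft_force: [1.3, 0.6, -0.2]
width: 92.2
finger_force: 0.0
```

Call:
{"api": "move_arm", "payload": {
  "series": [
    [0.05, -0.2, 0, 0, 1],
    [0.1, -0.4, -0.1, 0, 1],
    [0.1, -0.5, -0.2, 0, 1],
    [0.1, -0.5, -0.2, 0, 1],
    [0.1, -0.5, -0.2, 0, 1],
    [0.1, -0.5, -0.2, 0, 1]
  ]
}}

```text
time_s: 2.6
ee_pos: [477.4, -283.6, 365.2]
tool_rot: [[-0.005, 1.0, 0.001], [1.0, 0.005, 0.0], [0.0, 0.001, -1.0]]
ft_force: [0.1, 0.7, -0.5]
width: 91.9
finger_force: 0.0
```

Run:
```python
from h import *
o=robot.get_obs();print(o['time_s'],o['ee_pos'],o['tool_rot'],o['joint_positions'])
for n in('wrist','scene','top'):
    im,de,P=shot(n,n+'1'); np.savez(n+'1.npz',im=im,P=P)
K,d,R,t=cal('wrist');print(-R.T@t,R.T)
```

```text
2.6 [ 477.40135947 -283.61813245  365.22509968] [[-4.86570610e-03  9.99987831e-01  8.13703893e-04]
 [ 9.99988100e-01  4.86541735e-03  3.56466098e-04]
 [ 3.52502752e-04  8.15428669e-04 -9.99999605e-01]] [-14.89994175  16.65188094  55.37405721  85.53034183 -13.73858593
  84.94840589  40.82437486]
[ 477.69878182 -199.50673144  560.41375286] [[ 0.99998763  0.00402469  0.00292386]
 [ 0.00472395 -0.95249075 -0.30453088]
 [ 0.00155931  0.30454092 -0.95249798]]
```

View pics/wrist1.png

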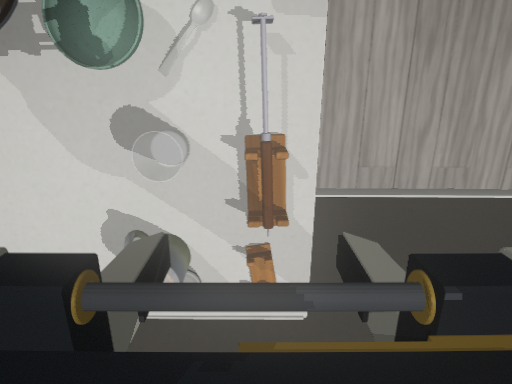

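The wrist view shows the handle from (266,135) to (268,229) in the larger rest, with the blade at (262,19). The small look-alike rest is at (261,262) and the glass at (160,155).

Run:
```python
from h import *
z=np.load('wrist1.npz');im,P=z['im'],z['P']
hsv=cv2.cvtColor(im,cv2.COLOR_BGR2HSV)
sub=np.zeros(im.shape[:2],bool);sub[5:235,235:295]=1
Z=P[...,2]
for v in(20,60,100,130,140,160,180,200,220,226,235): 
    print(v,[ (u,int(Z[v,u])) for u in range(256,280,3)], im[v,267], P[v,267].round(0))
m=sub&(Z>54)&(Z<66)
n,l,st,c=cv2.connectedComponentsWithStats(m.astype(np.uint8));k=1+st[1:,4].argmax()
r=cv2.minAreaRect(P[l==k][:,:2].astype(np.float32));print('handle',st[k],r,cv2.boxPoints(r).round(0).tolist(),np.median(P[l==k],0))
for v in range(142,226,12):
    us=np.where((l==k)[v])[0]
    if len(us): print(v,us.min(),us.max(),P[v,us.min()].round(1),P[v,us.max()].round(1))
# shank
m=np.zeros_like(sub);m[30:125,255:275]=1;m&=(Z>40)&(Z<60)
Q=P[m];f=np.polyfit(Q[:,1],Q[:,0],1);print('shank dx/dy',f,Q[:,2].mean(), 'x at y=-340',np.polyval(f,-340))
print('blade',P[19,262],P[16:24,252:275][Z[16:24,252:275]>20].max(0))
```

```text
20 [(256, 43), (259, 42), (262, 51), (265, 48), (268, 39), (271, 40), (274, 0), (277, 0)] [104 103 103] [ 498. -101.   39.]
60 [(256, 0), (259, 0), (262, 50), (265, 49), (268, -1), (271, 0), (274, 0), (277, -1)] [186 189 191] [ 501. -152.    1.]
100 [(256, 0), (259, -1), (262, 49), (265, 51), (268, 0), (271, 0), (274, 0), (277, 0)] [179 179 181] [ 502. -214.   -0.]
130 [(256, -1), (259, -1), (262, 0), (265, 51), (268, 0), (271, 0), (274, -1), (277, -1)] [178 172 173] [ 500. -258.   50.]
140 [(256, 9), (259, 6), (262, 52), (265, 55), (268, 54), (271, 6), (274, 8), (277, 7)] [173 167 169] [ 500. -273.   56.]
160 [(256, 7), (259, 6), (262, 58), (265, 61), (268, 61), (271, 55), (274, 6), (277, 6)] [ 69  86 115] [ 501. -304.   60.]
180 [(256, 6), (259, 7), (262, 59), (265, 58), (268, 61), (271, 58), (274, 8), (277, 7)] [ 65  84 112] [ 501. -337.   60.]
200 [(256, 7), (259, 7), (262, 56), (265, 60), (268, 59), (271, 58), (274, 7), (277, 9)] [ 66  84 112] [ 502. -370.   61.]
220 [(256, 54), (259, 50), (262, 47), (265, 59), (268, 58), (271, 57), (274, 35), (277, 57)] [ 67  84 110] [ 503. -40
[... 392 characters left out ...]
89.0, -263.0], [495.0, -423.0], [513.0, -422.0], [507.0, -262.0]] [ 500.47830875 -340.459999     59.0882189 ]
142 261 270 [ 491.1 -276.1   56.1] [ 505.1 -275.7   58.2]
154 261 271 [ 491.2 -294.6   58.9] [ 507.2 -295.1   56. ]
166 261 271 [ 491.6 -314.9   54.7] [ 507.5 -314.1   57.8]
178 261 271 [ 491.8 -334.9   54.2] [ 507.8 -333.5   59.3]
190 262 272 [ 493.5 -353.8   59.5] [ 510.1 -355.1   55. ]
202 262 272 [ 493.9 -375.6   56.3] [ 510.5 -375.4   56.5]
214 262 272 [ 494.2 -397.3   55.2] [ 510.9 -396.3   57.7]
shank dx/dy [-4.17361036e-02  4.86635854e+02] 50.84166172692606 x at y=-340 500.8261292037465
blade [ 490.73000532 -101.55654236   50.73126278] [506.52029437 -97.60959437  54.47834486]
```

Call:
{"api": "move_arm", "payload": {
  "series": [
    [0.05, -0.12, -0.1, 0.0117, 1],
    [0.094, -0.222, -0.25, 0.0117, 1],
    [0.094, -0.222, -0.4, 0.0117, 1],
    [0.094, -0.222, -0.55, 0.0117, 1],
    [0.094, -0.222, -0.7, 0.0117, 1],
    [0.094, -0.222, -0.85, 0.0117, 1],
    [0.094, -0.222, -0.95, 0.0117, 1],
    [0.094, -0.222, -0.95, 0.0117, 1],
    [0.094, -0.222, -0.95, 0.0117, 1],
    [0.094, -0.222, -0.95, 0.0117, 1]
  ]
}}

```text
time_s: 3.75
ee_pos: [501.6, -340.6, 129.2]
tool_rot: [[-0.041, 0.999, 0.003], [0.999, 0.041, -0.001], [-0.002, 0.003, -1.0]]
ft_force: [-0.3, -0.4, -0.3]
width: 92.0
finger_force: 0.0
```

Run:
```python
from h import *
o=robot.get_obs();print(o['time_s'],o['ee_pos'],o['joint_positions'])
im,de,P=shot('wrist','wrist2'); np.savez('wrist2.npz',im=im,P=P)
z=P[...,2];hsv=cv2.cvtColor(im,cv2.COLOR_BGR2HSV)
m=(z>55)&(z<65)&(abs(P[...,0]-500)<25)&(P[...,1]<-270)&(P[...,1]>-430)&(hsv[...,1]>50)
for y in range(-420,-260,10):
    s=m&(abs(P[...,1]-y)<5); 
    if s.sum()>5: print(y,s.sum(),P[s][:,0].min().round(1),P[s][:,0].max().round(1),P[s][:,2].mean().round(1))
# base
m=(z>3)&(z<12)&(abs(P[...,0]-500)<60)&(hsv[...,1]>50);Q=P[m][:,:2].astype(np.float32)
print(cv2.minAreaRect(Q))
```

```text
3.75 [ 501.61491784 -340.6225278   129.20741579] [ -2.14254854  32.14758292  47.53151471  99.967698   -27.05412498
  59.81594109  57.29988825]
-420 170 475.8 524.5 59.2
-410 382 475.3 524.9 58.9
-400 172 494.7 511.8 59.1
-390 186 494.4 511.3 59.0
-380 195 494.2 511.7 59.0
-370 199 493.9 511.2 59.0
-360 208 493.6 510.9 59.1
-350 206 492.4 510.4 58.9
-340 222 492.2 509.9 59.0
-330 228 491.8 509.4 59.0
-320 240 491.5 509.0 59.0
-310 244 491.2 508.5 59.0
-300 515 475.5 524.8 59.2
-290 381 475.4 524.7 58.9
-280 263 489.7 507.1 58.8
-270 9 496.9 503.4 56.0
((503.9959411621094, -418.2262878417969), (70.00721740722656, 295.3258972167969), 1.892150640487671)
```

View pics/wrist2.png

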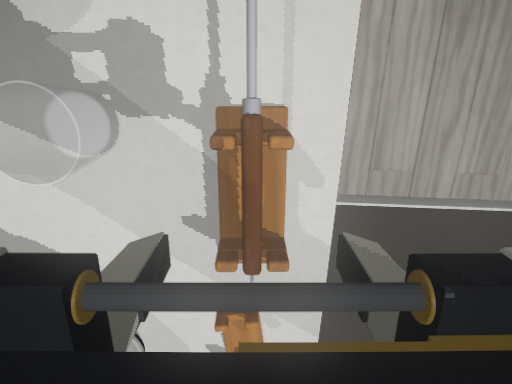

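The puller's handle is centred at x≈501, its uprights stand at y≈-295 and -413, and the fingers straddle it cleanly. Descend and grip.

Call:
{"api": "move_arm", "payload": {
  "series": [
    [-0.002, 0, -0.15, 0, 1],
    [-0.002, 0, -0.3, 0, 1],
    [-0.002, 0, -0.4, 0, 1],
    [-0.002, 0, -0.4, 0, 1],
    [-0.002, 0, -0.4, 0, 0],
    [-0.002, 0, -0.4, 0, 0],
    [-0.002, 0, -0.4, 0, 0],
    [-0.002, 0, -0.4, 0, 0],
    [-0.002, 0, -0.4, 0, 0],
    [-0.002, 0, -0.4, 0, 0]
  ]
}}

```text
time_s: 4.8
ee_pos: [500.0, -340.1, 27.4]
tool_rot: [[-0.04, 0.999, 0.0], [0.999, 0.04, -0.0], [-0.0, 0.0, -1.0]]
ft_force: [1.0, -0.7, 0.5]
width: 48.4
finger_force: 0.0
```

Run:
```python
from h import *
from scipy.optimize import least_squares
o=robot.get_obs();print(o['time_s'],o['ee_pos'],o['width'],o['finger_force'],o['ft_force'])
# bin/rack from scene1 & top1 (arm away)
for n in('top','scene'):
    z=np.load(n+'1.npz');im,P=z['im'],z['P']
    x,y,zz=P[...,0],P[...,1],P[...,2]
    reg=(x>250)&(x<650)&(y>20)&(y<450)
    m=reg&(zz>200)&(zz<255)
    r=cv2.minAreaRect(P[m][:,:2].astype(np.float32));print(n,'upper',r,cv2.boxPoints(r).round(0).tolist())
    m=reg&(zz>48)&(zz<104)&(x>365)&(x<540)
    hs=cv2.cvtColor(im,cv2.COLOR_BGR2HSV);m&=hs[...,1]<45
    H=np.histogram(y[m],bins=range(60,400,8));print(list(zip(H[1],H[0])))
a=np.load('scene1.npz')['im'];b=np.load('top1.npz')['im']
c=np.hstack([cv2.resize(a[160:310,80:230],(400,400),interpolation=2),cv2.resize(b[110:210,110:220],(400,400),interpolation=2)])
cv2.imwrite('pics/c3.png',c)
```

```text
4.8 [ 500.03345115 -340.07824926   27.43853416] 48.357001126488235 0.0 [ 0.9944479  -0.73897893  0.49307989]
top upper ((455.0628967285156, 235.78915405273438), (300.80828857421875, 216.45639038085938), 87.15725708007812) [[340.0, 91.0], [556.0, 80.0], [571.0, 381.0], [354.0, 391.0]]
[(np.int64(60), np.int64(1)), (np.int64(68), np.int64(2)), (np.int64(76), np.int64(2)), (np.int64(84), np.int64(7)), (np.int64(92), np.int64(6)), (np.int64(100), np.int64(4)), (np.int64(108), np.int64(1)), (np.int64(116), np.int64(2)), (np.int64(124), np.int64(0)), (np.int64(132), np.int64(1)), (np.int64(140), np.int64(0)), (np.int64(148), np.int64(2)), (np.int64(156), np.int64(0)), (np.int64(164), np.int64(0)), (np.int64(172), np.int64(0)), (np.int64(180), np.int64(0)), (np.int64(188), np.int64(0)), (np.int64(196), np.int64(0)), (np.int64(204), np.int64(0)), (np.int64(212), np.int64(0)), (np.int64(220), np.int64(0)), (np.int64(228), np.int64(0)), (np.int64(236), np.int64(0)), (np.int64(244), np.int64(0)), (np.int64(252), np.int64(0)), (np.int64(260), np.int64(0)), (np.int64(268), np.int64(0)), (np.int64
[... 1198 characters left out ...]
nt64(66)), (np.int64(220), np.int64(252)), (np.int64(228), np.int64(143)), (np.int64(236), np.int64(117)), (np.int64(244), np.int64(115)), (np.int64(252), np.int64(82)), (np.int64(260), np.int64(58)), (np.int64(268), np.int64(76)), (np.int64(276), np.int64(61)), (np.int64(284), np.int64(64)), (np.int64(292), np.int64(72)), (np.int64(300), np.int64(85)), (np.int64(308), np.int64(111)), (np.int64(316), np.int64(71)), (np.int64(324), np.int64(52)), (np.int64(332), np.int64(70)), (np.int64(340), np.int64(108)), (np.int64(348), np.int64(144)), (np.int64(356), np.int64(89)), (np.int64(364), np.int64(87)), (np.int64(372), np.int64(141)), (np.int64(380), np.int64(106)), (np.int64(388), np.int64(1))]
```

View pics/c3.png

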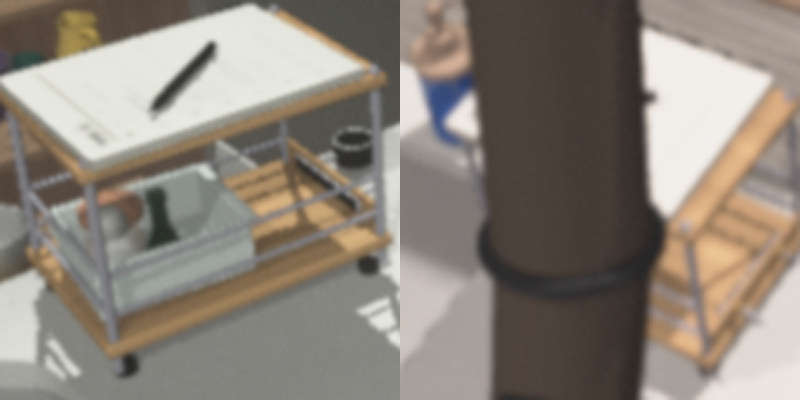

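The crop shows the bin with its front wall running from about (205,165) to (255,215), the jars at its back, and the dark stop bar at (325,180). Finish the grip, then lift.

Call:
{"api": "move_arm", "payload": {
  "series": [
    [0, 0, 0, 0, 0],
    [0, 0, 0, 0, 0],
    [0, 0, 0, 0, 0],
    [0, 0, 0, 0, 0],
    [0, 0, 0, 0, 0],
    [0, 0, 0, 0, 0],
    [0, 0, 0, 0, 0],
    [0, 0, 0, 0, 0],
    [0, 0, 0, 0, 0],
    [0, 0, 0, 0, 0]
  ]
}}

```text
time_s: 5.8
ee_pos: [499.9, -340.1, 27.1]
tool_rot: [[-0.04, 0.999, 0.0], [0.999, 0.04, -0.0], [-0.0, 0.0, -1.0]]
ft_force: [-0.5, -0.4, 0.1]
width: 0.5
finger_force: 0.0
```

Run:
```python
from h import *
z=np.load('scene1.npz');im,P=z['im'],z['P']
x,y,zz=P[...,0],P[...,1],P[...,2]
a=np.radians(87.4);ex=np.array([np.cos(a),np.sin(a)]);ey=np.array([-ex[1],ex[0]]);c=np.array([455.5,236.5])
D=P[...,:2]-c;rx=D@ex;ry=D@ey
m=(abs(rx)<150)&(abs(ry)<100)&(zz>46)&(zz<106)
print('white thing',P[213:217,160:172:4].round(0).tolist())
# rows of depth near front wall
for v in range(208,262,4):
    print(v,[(u,int(rx[v,u]),int(ry[v,u]),int(zz[v,u])) for u in range(146,184,4) if m[v,u]])
```

```text
white thing [[[2038.0, -642.0, -812.0], [2016.0, -660.0, -809.0], [1960.0, -659.0, -786.0]], [[2041.0, -643.0, -821.0], [1981.0, -640.0, -795.0], [1948.0, -651.0, -786.0]], [[2033.0, -638.0, -823.0], [1991.0, -645.0, -809.0], [1957.0, -656.0, -799.0]], [[2063.0, -654.0, -849.0], [1983.0, -640.0, -811.0], [1970.0, -663.0, -814.0]]]
208 []
212 []
216 [(174, -101, -89, 71)]
220 [(162, -62, -89, 72)]
224 [(146, 0, -56, 97), (150, -7, -48, 98), (154, -14, -39, 99), (158, -22, -32, 100)]
228 [(146, 5, -47, 91), (150, -5, -48, 86), (154, -14, -42, 85), (158, -12, -13, 100), (162, -19, -5, 101), (170, -77, -74, 48)]
232 [(146, 6, -48, 79), (150, -3, -46, 76), (154, -16, -49, 69), (158, -12, -17, 86), (162, -10, 10, 100), (166, -16, 20, 102), (178, -84, -42, 47)]
236 [(146, 6, -50, 65), (150, -4, -51, 61), (154, -12, -44, 61), (158, -13, -21, 71), (162, -12, 4, 84), (166, -10, 31, 98), (170, -15, 42, 101), (182, -82, -18, 46)]
240 [(146, 9, -47, 56), (150, -1, -48, 50), (154, -10, -41, 51), (158, -13, -25, 57), (162, -11, 4, 73), (166, -9, 29, 85), (170, -7, 57, 100), (174, -13, 65, 101)]
244 [(146, 17, -34, 53), (150, 7, -29, 51), (154, -2, -27, 48), (158, -9, -18, 50), (162, -9, 4, 61), (166, 10, 68, 101), (178, -53, 9, 46)]
248 [(146, 51, 40, 92), (150, 18, -9, 53), (154, 41, 64, 100), (166, 11, 68, 89), (170, 1, 70, 86), (174, -9, 69, 81)]
252 [(146, 65, 70, 101), (158, 33, 66, 86), (162, 24, 70, 84), (166, 11, 66, 77), (170, 1, 66, 73), (174, -9, 67, 68), (182, -41, 49, 46)]
256 [(146, 64, 64, 86), (150, 55, 67, 84), (154, 45, 67, 80), (158, 34, 67, 75), (162, 24, 69, 72), (166, 14, 69, 68), (170, 3, 69, 63), (174, -5, 72, 61), (178, -6, 93, 72), (182, -31, 66, 47)]
260 [(146, 65, 64, 75), (150, 54, 63, 70), (154, 45, 64, 67), (158, 34, 65, 63), (162, 25, 67, 59), (166, 25, 89, 71), (170, 17, 95, 71), (174, -6, 69, 47), (182, -22, 80, 46)]
```

The fingers shut to 0.5 mm with no grip, so I'll look at what happened.

Run:
```python
from h import *
o=robot.get_obs();print(o)
for n in('wrist','top'):
    im,de,P=shot(n,n+'3'); np.savez(n+'3.npz',im=im,P=P)
b=cv2.resize(cv2.imread('pics/top3.png')[170:262,230:400],None,fx=2.3,fy=4.17)
w=cv2.resize(cv2.imread('pics/wrist3.png'),(400,384))
cv2.imwrite('pics/c4.png',np.hstack([w,cv2.resize(b,(400,384))]))
```

```text
{'time_s': 5.8, 'joint_positions': array([  1.72744263,  38.75807652,  41.92715476, 105.10411409,
       -33.52265388,  49.24087679,  62.42938219]), 'joint_vel': array([-0.00883146,  0.07294615, -0.06522426,  0.03274263,  0.08787576,
       -0.0283522 ,  0.13956333]), 'joint_torque': array([ 2.27764576e-03, -6.54629159e+01,  1.47200480e+01, -2.18753958e+01,
        9.59155848e-03,  9.18313209e-02,  5.43101009e-06]), 'ee_pos': array([ 499.87734061, -340.05620902,   27.13308121]), 'tool_rot': array([[-4.02858705e-02,  9.99188194e-01,  2.69362141e-05],
       [ 9.99188195e-01,  4.02858705e-02, -6.08144767e-07],
       [-1.69279991e-06,  2.68898475e-05, -1.00000000e+00]]), 'ft_force': array([-0.54260745, -0.37307724,  0.1280273 ]), 'torque': array([-0.07974045,  0.04702843,  0.02127768]), 'finger_force': 0.0, 'width': 0.4684097543274099}
```

View pics/c4.png

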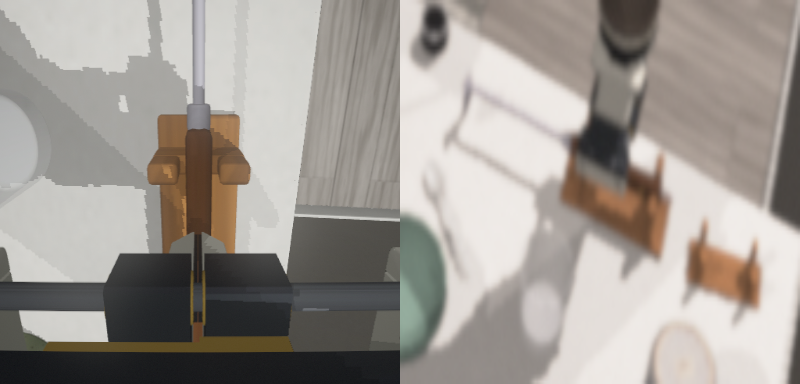

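Run:
```python
from h import *
z=np.load('wrist3.npz');im,P=z['im'],z['P']
K,d,R,t=cal('wrist');print(-R.T@t)
for v in list(range(130,350,8)): print(v,[tuple(P[v,u].round(0)) for u in (244,253,262)])
for p in ((499.9,-340,27.1),(499.9,-340,46)): print(cv2.projectPoints(np.array([p]),cv2.Rodrigues(R)[0],t,K,d)[0].ravel())
```

```text
[ 497.45169687 -256.16129394  222.01611175]
130 [(np.float64(494.0), np.float64(-275.0), np.float64(56.0)), (np.float64(498.0), np.float64(-275.0), np.float64(57.0)), (np.float64(503.0), np.float64(-275.0), np.float64(56.0))]
138 [(np.float64(494.0), np.float64(-279.0), np.float64(59.0)), (np.float64(498.0), np.float64(-279.0), np.float64(58.0)), (np.float64(503.0), np.float64(-279.0), np.float64(60.0))]
146 [(np.float64(494.0), np.float64(-283.0), np.float64(59.0)), (np.float64(499.0), np.float64(-283.0), np.float64(62.0)), (np.float64(503.0), np.float64(-283.0), np.float64(60.0))]
154 [(np.float64(494.0), np.float64(-287.0), np.float64(60.0)), (np.float64(499.0), np.float64(-287.0), np.float64(58.0)), (np.float64(503.0), np.float64(-287.0), np.float64(60.0))]
162 [(np.float64(494.0), np.float64(-292.0), np.float64(58.0)), (np.float64(499.0), np.float64(-291.0), np.float64(59.0)), (np.float64(503.0), np.float64(-291.0), np.float64(61.0))]
170 [(np.float64(494.0), np.float64(-296.0), np.float64(59.0)), (np.float64(499.0), np.float64(-295.0), np.float64(60.0)), (np.float64(504.0), np.
[... 3426 characters left out ...]
t64(-391.0), np.float64(59.0)), (np.float64(502.0), np.float64(-315.0), np.float64(151.0))]
330 [(np.float64(497.0), np.float64(-324.0), np.float64(144.0)), (np.float64(503.0), np.float64(-396.0), np.float64(60.0)), (np.float64(502.0), np.float64(-316.0), np.float64(152.0))]
338 [(np.float64(498.0), np.float64(-327.0), np.float64(144.0)), (np.float64(503.0), np.float64(-402.0), np.float64(60.0)), (np.float64(502.0), np.float64(-318.0), np.float64(154.0))]
346 [(np.float64(498.0), np.float64(-317.0), np.float64(157.0)), (np.float64(500.0), np.float64(-318.0), np.float64(156.0)), (np.float64(502.0), np.float64(-318.0), np.float64(156.0))]
[251.64095148 224.60810205]
[251.52354287 237.08520321]
```

Call:
{"api": "move_arm", "payload": {
  "series": [
    [0, 0, 0, 0, 0.5],
    [0, 0, 0, 0, 0.5],
    [0, 0, 0, 0, 0.5],
    [0, 0, 0, 0, 0.5],
    [0, 0, 0, 0, 0.5],
    [0, 0, 0, 0, 0.5],
    [0, 0, 0, 0, 0.5]
  ]
}}

```text
time_s: 6.6
ee_pos: [499.8, -340.1, 27.1]
tool_rot: [[-0.04, 0.999, -0.0], [0.999, 0.04, -0.0], [-0.0, -0.0, -1.0]]
ft_force: [0.7, -0.2, -0.6]
width: 45.4
finger_force: 0.0
```

Run:
```python
from h import *
o=robot.get_obs();print(o['time_s'],o['ee_pos'],o['width'],o['finger_force'],o['ft_force'])
im,de,P=shot('wrist','wrist4'); np.savez('wrist4.npz',im=im,P=P)
m=(abs(P[...,1]+335)<12)&(abs(P[...,0]-500)<70)&(P[...,2]<120)
for x in range(440,562,4):
    s=m&(abs(P[...,0]-x)<2)
    if s.any(): print(x,s.sum(),np.percentile(P[s][:,2],[0,10,50,90,100]).round(0))
cv2.imwrite('pics/c5.png',cv2.resize(im[60:384,120:400],None,fx=1.8,fy=1.8))
```

```text
6.6 [ 499.84673185 -340.05763016   27.13063395] 45.40441823548666 0.0 [ 0.66974582 -0.21570649 -0.5546951 ]
440 165 [-2. -1. -0.  1.  1.]
444 171 [-2. -1. -0.  0.  2.]
448 165 [-2. -1. -0.  1.  2.]
452 173 [-2. -1. -0.  1.  1.]
456 165 [-2. -1. -0.  1.  1.]
460 202 [-2. -1. -0. 80. 88.]
464 289 [-2. -1. 76. 90. 98.]
468 489 [  5.   7.  83. 103. 112.]
472 622 [  6.   7.  84. 108. 112.]
476 1021 [  6.   8.  86. 110. 120.]
480 194 [  6.   7.   8.  77. 110.]
484 187 [ 6.  7.  8.  9. 10.]
488 160 [7. 7. 8. 8. 9.]
492 126 [54. 55. 57. 59. 59.]
496 276 [57. 58. 59. 60. 61.]
500 283 [58. 59. 60. 60. 61.]
504 280 [57. 59. 60. 60. 61.]
508 252 [55. 56. 58. 59. 61.]
512 73 [ 6.  7.  8. 55. 56.]
516 178 [ 6.  7.  8.  8. 10.]
520 174 [6. 7. 8. 8. 9.]
524 1079 [  6.   8.  86. 111. 120.]
528 626 [  6.   8.  85. 108. 119.]
532 529 [  6.   7.  82. 105. 112.]
536 304 [ -2.  -0.  78.  93. 101.]
540 199 [-2. -1. -0. 82. 89.]
544 167 [-2. -1. -0.  0.  1.]
548 166 [-2. -1. -0.  1.  1.]
552 165 [-2. -1. -0.  1.  2.]
556 171 [-2. -1. -0.  1.  1.]
560 167 [-2. -1. -0.  0.  1.]
```

View pics/c5.png

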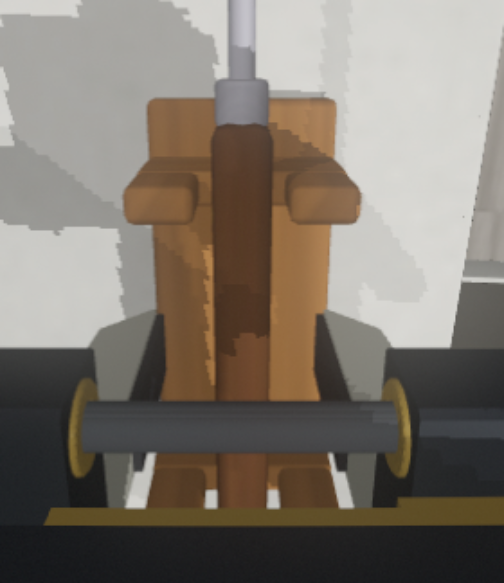

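The open fingertips appear to end well above the reported TCP height of 27, at about z 65. I'll measure the tips directly, then correct by that amount.

Run:
```python
from h import *
z=np.load('wrist4.npz');P=z['P']
for v in range(222,262,3): print(v,[tuple(P[v,u].round(0).astype(int)) for u in (180,190,200,204,208,210,298,302,306)])
P=np.load('wrist3.npz')['P']
for v in range(226,240,2): print(v,[tuple(P[v,u].round(0).astype(int)) for u in (230,238,246,253,260,268,276)])
```

```text
222 [(np.int64(446), np.int64(-352), np.int64(-1)), (np.int64(454), np.int64(-351), np.int64(0)), (np.int64(462), np.int64(-351), np.int64(0)), (np.int64(464), np.int64(-351), np.int64(-1)), (np.int64(469), np.int64(-348), np.int64(8)), (np.int64(470), np.int64(-348), np.int64(7)), (np.int64(534), np.int64(-345), np.int64(7)), (np.int64(538), np.int64(-349), np.int64(-1)), (np.int64(541), np.int64(-348), np.int64(0))]
225 [(np.int64(447), np.int64(-354), np.int64(1)), (np.int64(454), np.int64(-354), np.int64(0)), (np.int64(462), np.int64(-354), np.int64(0)), (np.int64(464), np.int64(-354), np.int64(-1)), (np.int64(469), np.int64(-350), np.int64(8)), (np.int64(470), np.int64(-350), np.int64(8)), (np.int64(534), np.int64(-348), np.int64(7)), (np.int64(538), np.int64(-350), np.int64(1)), (np.int64(541), np.int64(-351), np.int64(-1))]
228 [(np.int64(446), np.int64(-357), np.int64(0)), (np.int64(454), np.int64(-356), np.int64(1)), (np.int64(461), np.int64(-356), np.int64(-1)), (np.int64(465), np.int64(-356), np.int64(0)), (np.int64(469), np.int64(-353), np.int64(7)), (np.int64(470), np.in
[... 6593 characters left out ...]
int64(-358), np.int64(8)), (np.int64(492), np.int64(-329), np.int64(68)), (np.int64(497), np.int64(-328), np.int64(69)), (np.int64(500), np.int64(-329), np.int64(67)), (np.int64(504), np.int64(-328), np.int64(70)), (np.int64(508), np.int64(-328), np.int64(70)), (np.int64(518), np.int64(-357), np.int64(8))]
238 [(np.int64(488), np.int64(-329), np.int64(71)), (np.int64(493), np.int64(-328), np.int64(73)), (np.int64(497), np.int64(-328), np.int64(72)), (np.int64(500), np.int64(-330), np.int64(68)), (np.int64(504), np.int64(-328), np.int64(72)), (np.int64(508), np.int64(-328), np.int64(72)), (np.int64(518), np.int64(-358), np.int64(8))]<stdin>:3: RuntimeWarning: invalid value encountered in cast
```

Tips are at z≈65 while the state reports 27, so the reported z reads about 38 mm low (x and y agree). I need to go 36 mm further down, checking force, and then close.

Call:
{"api": "move_arm", "payload": {
  "series": [
    [0, 0, -0.04, 0, 0.5],
    [0, 0, -0.08, 0, 0.5],
    [0, 0, -0.12, 0, 0.5],
    [0, 0, -0.14, 0, 0.5],
    [0, 0, -0.146, 0, 0.5],
    [0, 0, -0.146, 0, 0.5]
  ]
}}

```text
time_s: 7.25
ee_pos: [499.6, -340.1, -9.7]
tool_rot: [[-0.04, 0.999, -0.001], [0.999, 0.04, 0.0], [0.0, -0.001, -1.0]]
ft_force: [0.2, 0.4, 0.7]
width: 45.6
finger_force: 0.0
```

Call:
{"api": "move_arm", "payload": {
  "series": [
    [0, 0, 0, 0, 0],
    [0, 0, 0, 0, 0],
    [0, 0, 0, 0, 0],
    [0, 0, 0, 0, 0],
    [0, 0, 0, 0, 0],
    [0, 0, 0, 0, 0],
    [0, 0, 0, 0, 0],
    [0, 0, 0, 0, 0],
    [0, 0, 0, 0, 0]
  ]
}}

```text
time_s: 8.15
ee_pos: [500.1, -340.1, -9.1]
tool_rot: [[-0.04, 0.999, 0.0], [0.999, 0.04, -0.0], [-0.0, 0.0, -1.0]]
ft_force: [-0.7, 1.5, 4.0]
width: 17.8
finger_force: 30.0
```

Gripped: 17.8 mm at 30 N. The wrist camera hangs 84 mm ahead toward the rack, though, and would reach over its top board. Before lifting the puller I'll release, make a half turn so the camera side faces away, and regrip.

Call:
{"api": "move_arm", "payload": {
  "series": [
    [0, 0, 0, 0, 0.6],
    [0, 0, 0, 0, 0.6],
    [0, 0, 0, 0, 0.6],
    [0, 0, 0, 0, 0.6],
    [0, 0, 0.15, 0, 0.6],
    [0, 0, 0.3, 0, 0.6],
    [0, 0, 0.44, 0, 0.6],
    [0, 0, 0.44, 0.045, 0.6],
    [0, 0, 0.44, 0.09, 0.6],
    [0, 0, 0.44, 0.13, 0.6]
  ]
}}

```text
time_s: 9.15
ee_pos: [500.0, -340.0, 100.9]
tool_rot: [[-0.439, 0.898, 0.001], [0.898, 0.439, -0.0], [-0.0, 0.0, -1.0]]
ft_force: [0.3, -0.3, -0.7]
width: 54.6
finger_force: 0.0
```

Call:
{"api": "move_arm", "payload": {
  "series": [
    [0, 0, 0, 0.045, 0.5],
    [0, 0, 0, 0.09, 0.5],
    [0, 0, 0, 0.135, 0.5],
    [0, 0, 0, 0.18, 0.5],
    [0, 0, 0, 0.225, 0.5],
    [0, 0, 0, 0.27, 0.5],
    [0, 0, 0, 0.315, 0.5],
    [0, 0, 0, 0.36, 0.5],
    [0, 0, 0, 0.405, 0.5],
    [0, 0, 0, 0.45, 0.5]
  ]
}}

```text
time_s: 10.15
ee_pos: [499.6, -340.1, 100.5]
tool_rot: [[-0.956, -0.293, -0.0], [-0.293, 0.956, 0.0], [0.0, 0.0, -1.0]]
ft_force: [-0.7, 1.0, -0.4]
width: 45.9
finger_force: 0.0
```

Call:
{"api": "move_arm", "payload": {
  "series": [
    [0, 0, 0, 0.045, 0.5],
    [0, 0, 0, 0.09, 0.5],
    [0, 0, 0, 0.135, 0.5],
    [0, 0, 0, 0.18, 0.5],
    [0, 0, 0, 0.225, 0.5],
    [0, 0, 0, 0.27, 0.5],
    [0, 0, 0, 0.315, 0.5],
    [0, 0, 0, 0.36, 0.5],
    [0, 0, 0, 0.405, 0.5],
    [0, 0, 0, 0.42, 0.5]
  ]
}}

```text
time_s: 11.15
ee_pos: [499.0, -321.9, 68.0]
tool_rot: [[-0.078, -0.997, -0.011], [-0.995, 0.078, -0.055], [0.056, 0.006, -0.998]]
ft_force: [1.2, 0.2, -0.9]
width: 45.5
finger_force: 0.0
```

Run:
```python
from h import *
o=robot.get_obs();print(o['time_s'],o['ee_pos'],o['tool_rot'].round(3).tolist(),o['width'],o['joint_positions'].round(0))
K,d,R,t=cal('wrist');print(-R.T@t,R.T[:,2])
z=np.load('wrist3.npz')
im,de,P=shot('wrist','wrist5')
z=P[...,2];hsv=cv2.cvtColor(im,cv2.COLOR_BGR2HSV)
m=(z>55)&(z<65)&(abs(P[...,0]-500)<25)&(P[...,1]<-270)&(P[...,1]>-430)&(hsv[...,1]>50)
for y in range(-420,-260,10):
    s=m&(abs(P[...,1]-y)<5); 
    if s.sum()>5: print(y,s.sum(),P[s][:,0].min().round(1),P[s][:,0].max().round(1),P[s][:,2].mean().round(1))
```

```text
11.15 [ 499.005615   -321.86551394   68.00320625] [[-0.078, -0.997, -0.011], [-0.995, 0.078, -0.055], [0.056, 0.006, -0.998]] 45.506507866603535 [ 69.  50. -72. 100.  53.  71. 157.]
[ 495.54400816 -393.23626801  267.23571816] [ 0.0137313   0.25267622 -0.96745345]
-420 703 475.1 524.7 58.9
-410 904 475.3 525.0 59.0
-400 461 494.6 512.4 59.1
-390 447 494.0 512.0 59.1
-380 433 493.8 511.5 59.1
-370 416 493.3 511.3 59.1
-360 403 492.9 510.8 59.1
-350 389 492.7 510.6 59.1
-340 375 492.2 510.2 59.1
-330 372 491.7 509.8 59.2
-320 352 491.4 509.4 59.1
-310 340 475.6 508.9 59.1
-300 771 475.0 525.0 59.1
-290 376 475.1 524.9 59.3
-280 223 490.4 507.1 59.2
```

A + turn runs joint 7 to its limit. Extrapolating the readings, the flipped pose is out of range at the rack whichever way I turn. I'll go back to the original orientation and grip a bit further back on the handle instead, which keeps the camera clear.

Call:
{"api": "move_arm", "payload": {
  "series": [
    [0, 0, 0, -0.04, 0.5],
    [0, 0, 0, -0.08, 0.5],
    [0, 0, 0, -0.12, 0.5],
    [0, 0, 0, -0.16, 0.5],
    [0, 0, 0, -0.2, 0.5],
    [0, 0, 0, -0.245, 0.5],
    [0, 0, 0, -0.29, 0.5],
    [0, 0, 0, -0.335, 0.5],
    [0, 0, 0, -0.38, 0.5],
    [0, 0, 0, -0.425, 0.5]
  ]
}}

```text
time_s: 12.2
ee_pos: [505.3, -310.4, 74.5]
tool_rot: [[-0.985, -0.165, -0.05], [-0.165, 0.986, -0.012], [0.051, -0.003, -0.999]]
ft_force: [-0.2, -0.1, 0.8]
width: 46.0
finger_force: 0.0
```

Run:
```python
from h import *
o=robot.get_obs();print(o['time_s'],o['ee_pos'],o['tool_rot'].round(3).tolist(),o['width'],o['joint_positions'].round(0))
```

```text
12.2 [ 505.3196166  -310.38449484   74.54912214] [[-0.985, -0.165, -0.05], [-0.165, 0.986, -0.012], [0.051, -0.003, -0.999]] 46.0295118684585 [ 61.  42. -57.  97.  39.  66.  92.]
```

Call:
{"api": "move_arm", "payload": {
  "series": [
    [0, 0, 0.04, -0.045, 0.5],
    [0, 0, 0.08, -0.09, 0.5],
    [0, 0, 0.1, -0.135, 0.5],
    [0, 0, 0.1, -0.18, 0.5],
    [0, 0, 0.1, -0.225, 0.5],
    [0, 0, 0.1, -0.27, 0.5],
    [0, 0, 0.1, -0.315, 0.5],
    [0, 0, 0.1, -0.36, 0.5],
    [0, 0, 0.1, -0.405, 0.5],
    [0, 0, 0.1, -0.45, 0.5]
  ]
}}

```text
time_s: 13.2
ee_pos: [505.4, -310.4, 99.6]
tool_rot: [[-0.317, 0.948, -0.019], [0.947, 0.318, 0.048], [0.052, -0.003, -0.999]]
ft_force: [0.4, 0.4, -0.8]
width: 45.9
finger_force: 0.0
```

Run:
```python
from h import *
o=robot.get_obs();print(o['time_s'],o['ee_pos'],o['tool_rot'].round(3).tolist(),o['width'],o['joint_positions'].round(0))
```

```text
13.2 [ 505.37794126 -310.36557048   99.55824011] [[-0.317, 0.948, -0.019], [0.947, 0.318, 0.048], [0.052, -0.003, -0.999]] 45.93503186465315 [ 54.  34. -40.  96.  22.  60.  26.]
```

Call:
{"api": "move_arm", "payload": {
  "series": [
    [-0.01, -0.1, 0, -0.045, 0.6],
    [-0.0155, -0.178, 0, -0.0895, 0.6],
    [-0.0155, -0.178, 0, -0.0895, 0.6],
    [-0.0155, -0.178, -0.1, -0.0895, 0.6],
    [-0.0155, -0.178, -0.2, -0.0895, 0.6],
    [-0.0155, -0.178, -0.2, -0.0895, 0.6]
  ]
}}

```text
time_s: 13.8
ee_pos: [499.3, -353.4, 46.6]
tool_rot: [[-0.05, 0.999, -0.01], [0.997, 0.05, 0.055], [0.055, -0.007, -0.998]]
ft_force: [-1.1, -0.4, -0.2]
width: 54.9
finger_force: 0.0
```

Run:
```python
from h import *
o=robot.get_obs();print(o['time_s'],o['ee_pos'],o['tool_rot'].round(3).tolist(),o['width'],o['joint_positions'].round(0))
K,d,R,t=cal('wrist');print(-R.T@t)
im,de,P=shot('wrist','wrist6')
x,y,z=np.moveaxis(P,-1,0)
Q=(abs(x-501)<60)&(y<-330)&(y>-375)&(z>64)&(z<140)
print('finger tip z',np.percentile(z[Q],[0.5,5]), 'front y',np.percentile(y[Q&(z<105)],[5,50,95]))
for s,lo,hi in(('L',440,500),('R',503,570)): 
    q=Q&(x>lo)&(x<hi)&(z<105); print(s,np.percentile(x[q],[0.5,2,50,98,99.5]).round(1))
h=(z>55)&(z<65)&(abs(x-501)<25)&(y>-345)&(y<-315);print('handle x',x[h].min(),x[h].max())
```

```text
13.8 [ 499.31848988 -353.3782545    46.55413166] [[-0.05, 0.999, -0.01], [0.997, 0.05, 0.055], [0.055, -0.007, -0.998]] 54.88495579002151 [ 54.  38. -34.  96.  22.  55.  15.]
[ 498.0524241  -280.33819549  245.71312682]
finger tip z [84.32974799 88.96970673] front y [-361.17375494 -346.17150399 -342.28269391]
L [456.6 457.3 469.6 473.3 473.4]
R [527.4 527.5 530.3 543.1 543.9]
handle x 491.3006096425979 509.43061118515584
```

Call:
{"api": "move_arm", "payload": {
  "series": [
    [0.004, 0, -0.1, 0, 0.6],
    [0.004, 0, -0.18, 0, 0.6],
    [0.004, 0, -0.222, 0, 0.6],
    [0.004, 0, -0.222, 0, 0.6],
    [0.004, 0, -0.222, 0, 0],
    [0.004, 0, -0.222, 0, 0],
    [0.004, 0, -0.222, 0, 0],
    [0.004, 0, -0.222, 0, 0],
    [0.004, 0, -0.222, 0, 0],
    [0.004, 0, -0.222, 0, 0]
  ]
}}

```text
time_s: 14.85
ee_pos: [502.1, -355.5, -6.1]
tool_rot: [[-0.047, 0.999, -0.006], [0.998, 0.048, 0.051], [0.052, -0.003, -0.999]]
ft_force: [-1.0, -0.3, 2.6]
width: 17.9
finger_force: 30.0
```

Call:
{"api": "move_arm", "payload": {
  "series": [
    [0, 0, 0, 0, 0],
    [0, 0, 0, 0, 0],
    [0, 0, 0, 0, 0],
    [0, 0, 0, 0, 0]
  ]
}}

```text
time_s: 15.25
ee_pos: [502.1, -355.5, -6.1]
tool_rot: [[-0.047, 0.999, -0.006], [0.998, 0.048, 0.051], [0.052, -0.003, -0.999]]
ft_force: [-1.9, -0.4, 4.8]
width: 17.7
finger_force: 30.0
```

Call:
{"api": "move_arm", "payload": {
  "series": [
    [0, 0, 0.1, 0, 0],
    [0, 0, 0.2, 0, 0],
    [0, 0, 0.3, 0, 0],
    [0, 0, 0.41, 0, 0],
    [0, 0, 0.41, 0, 0],
    [0, 0, 0.41, 0, 0]
  ]
}}

```text
time_s: 15.85
ee_pos: [502.2, -355.5, 96.1]
tool_rot: [[-0.047, 0.999, -0.005], [0.998, 0.048, 0.051], [0.051, -0.003, -0.999]]
ft_force: [-1.4, 0.7, -2.8]
width: 17.4
finger_force: 30.0
```

Call:
{"api": "move_arm", "payload": {
  "series": [
    [-0.05, 0.1, 0, -0.007, 0],
    [-0.1, 0.2, 0, -0.014, 0],
    [-0.15, 0.3, 0, -0.021, 0],
    [-0.2, 0.4, 0, -0.028, 0],
    [-0.25, 0.51, 0, -0.028, 0],
    [-0.3, 0.616, 0, -0.028, 0],
    [-0.3, 0.616, 0, -0.028, 0],
    [-0.3, 0.616, 0, -0.028, 0]
  ]
}}

```text
time_s: 16.65
ee_pos: [426.3, -201.1, 95.3]
tool_rot: [[0.039, 0.999, -0.003], [0.998, -0.039, 0.052], [0.052, -0.005, -0.999]]
ft_force: [0.3, -0.1, -1.1]
width: 17.4
finger_force: 30.0
```

Run:
```python
from h import *
o=robot.get_obs();print(o['time_s'],o['ee_pos'],o['tool_rot'].round(3).tolist(),o['joint_positions'].round(0),o['ft_force'].round(1))
w,dw,Pw=shot('wrist','wrist7');t,dt,Pt=shot('top','top7')
np.savez('s7.npz',Pw=Pw,w=w,t=t,Pt=Pt)
cv2.imwrite('pics/c6.png',np.hstack([cv2.resize(w,(400,300)),cv2.resize(t[100:250,110:310],(400,300))]))
```

```text
16.65 [ 426.29889446 -201.10655105   95.31647133] [[0.039, 0.999, -0.003], [0.998, -0.039, 0.052], [0.052, -0.005, -0.999]] [ 51.  23. -39. 114.  15.  50.   3.] [ 0.3 -0.1 -1.1]
```

View pics/c6.png

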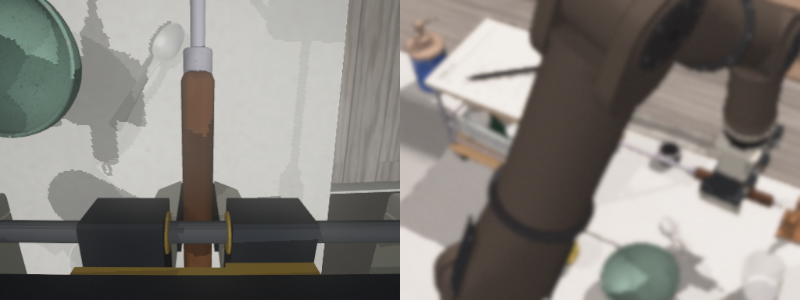

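The puller is held well: the handle is in the pads at wrist-crop (197,130) and the shank runs straight ahead. I'll measure its pitch and heading, and the blade from the scene camera.

Run:
```python
from h import *
s=np.load('s7.npz');P=s['Pw'];x,y,z=np.moveaxis(P,-1,0)
m=(abs(x-436)<40)&(z>120)&(z<165)&(y>-200)&(y<60)
for a in range(-190,0,15):
    q=m&(abs(y-a)<7)
    if q.sum()>3: print(a,q.sum(),np.median(x[q]).round(1),np.percentile(z[q],[50,90]).round(1))
im,de,S=shot('scene','scene8');x,y,z=np.moveaxis(S,-1,0)
m=(abs(x-440)<45)&(z>100)&(z<165)&(y>-120)&(y<66)
for a in range(-110,66,10):
    q=m&(abs(y-a)<5)
    if q.sum()>1: print('sc',a,q.sum(),np.median(x[q]).round(1),x[q].min().round(),x[q].max().round(),z[q].min().round(1),np.median(z[q]).round(1),z[q].max().round(1))
```

```text
-190 2545 427.7 [158.1 161.6]
-175 1201 428.3 [160.7 161.7]
-160 1281 428.8 [160.8 161.8]
-145 1409 429.5 [160.8 161.8]
-130 1519 429.9 [160.7 161.8]
-115 1302 430.6 [156.  157.9]
-100 711 431.2 [152.5 153.7]
-85 356 431.7 [152.5 153.8]
sc -110 17 427.1 421.0 434.0 142.5 153.6 159.1
sc -100 8 428.0 426.0 431.0 148.4 151.0 154.7
sc -90 6 427.1 425.0 428.0 148.7 152.3 155.3
sc -80 10 428.4 426.0 433.0 148.7 151.6 155.9
sc -70 6 430.0 427.0 433.0 145.4 152.4 154.0
sc -60 9 428.9 426.0 432.0 146.9 152.4 156.2
sc -50 9 430.1 426.0 434.0 147.9 151.7 155.2
sc -40 10 430.8 427.0 434.0 147.6 151.8 156.6
sc -30 4 430.1 426.0 436.0 147.1 153.1 154.2
sc -20 12 431.1 426.0 436.0 148.2 152.7 155.2
sc -10 7 433.3 432.0 436.0 147.4 150.6 154.0
sc 0 8 431.9 429.0 435.0 147.2 151.7 154.9
sc 10 10 431.8 429.0 435.0 149.3 153.1 155.8
sc 20 9 433.9 428.0 438.0 148.8 151.9 154.2
sc 30 8 432.5 430.0 436.0 148.5 152.2 154.1
sc 40 2 433.5 433.0 434.0 148.9 150.5 152.1
sc 50 31 441.1 432.0 452.0 120.4 133.3 153.5
sc 60 10 433.8 429.0 443.0 130.7 148.6 153.6
```

Call:
{"api": "move_arm", "payload": {
  "series": [
    [0.007, 0.15, 0, 0, 0],
    [0.014, 0.3, 0, 0, 0],
    [0.021, 0.45, 0, 0, 0],
    [0.028, 0.6, 0, 0, 0],
    [0.034, 0.7, 0, 0, 0],
    [0.036, 0.76, 0, 0, 0],
    [0.036, 0.76, 0, 0, 0],
    [0.036, 0.76, 0, 0, 0],
    [0.036, 0.76, 0, 0, 0]
  ]
}}

```text
time_s: 17.7
ee_pos: [436.2, -12.8, 95.9]
tool_rot: [[0.042, 0.999, -0.002], [0.998, -0.042, 0.052], [0.052, -0.004, -0.999]]
ft_force: [0.7, 0.4, -1.6]
width: 17.7
finger_force: 30.0
```

Run:
```python
from h import *
o=robot.get_obs();print(o['time_s'],o['ee_pos'],o['tool_rot'].round(3).tolist(),o['joint_positions'].round(0),o['ft_force'].round(1))
w,dw,S=shot('scene','scene9');np.savez('s9.npz',S=S,w=w)
K,d,R,t=cal('scene')
pts=np.array([[447,242,117.],[447,242,149],[447,242,85]]);print(cv2.projectPoints(pts,cv2.Rodrigues(R)[0],t,K,d)[0].reshape(-1,2).round(0))
cv2.imwrite('pics/c7.png',cv2.resize(w[170:290,90:250],(800,600),interpolation=2))
```

```text
17.7 [436.22532124 -12.82190959  95.90298559] [[0.042, 0.999, -0.002], [0.998, -0.042, 0.052], [0.052, -0.004, -0.999]] [ 32.  20. -42. 119.  14.  46. -21.] [ 0.7  0.4 -1.6]
[[156. 228.]
 [154. 217.]
 [157. 239.]]
```

View pics/c7.png

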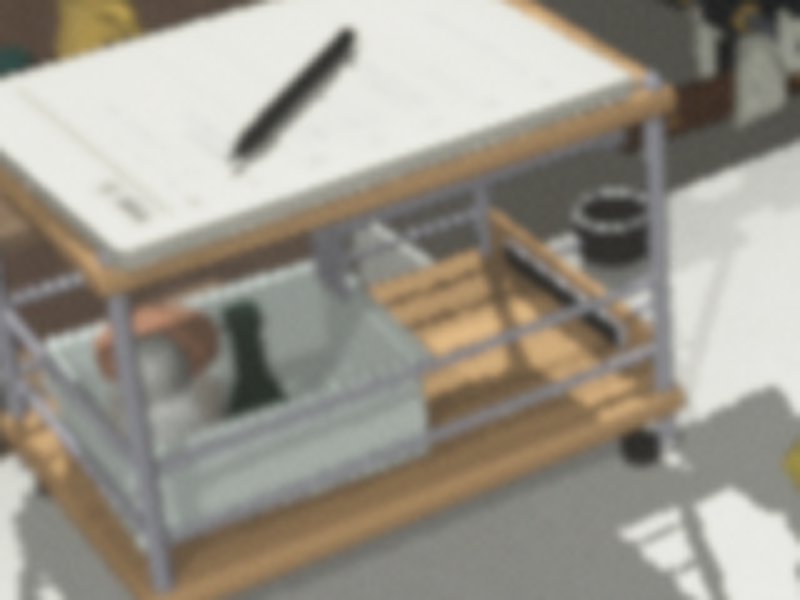

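The blade hangs at crop (328,255). It sits behind the front lip, whose top runs (360,270) to (425,360), and well ahead of the green vial at (250,340). Lower into the bin.

Call:
{"api": "move_arm", "payload": {
  "series": [
    [0, 0, -0.03, 0, 0],
    [0, 0, -0.06, 0, 0],
    [0, 0, -0.09, 0, 0],
    [0, 0, -0.12, 0, 0],
    [0, 0, -0.15, 0, 0],
    [0, 0, -0.164, 0, 0],
    [0, 0, -0.164, 0, 0],
    [0, 0, -0.164, 0, 0],
    [0, 0, -0.164, 0, 0]
  ]
}}

```text
time_s: 18.65
ee_pos: [436.4, -11.3, 55.4]
tool_rot: [[0.04, 0.999, -0.001], [0.998, -0.04, 0.052], [0.052, -0.003, -0.999]]
ft_force: [-0.3, 0.4, -2.0]
width: 17.8
finger_force: 30.0
```

Call:
{"api": "move_arm", "payload": {
  "series": [
    [0, -0.008, 0, 0, 0],
    [0, -0.016, 0, 0, 0],
    [-0.001, -0.024, 0, 0, 0],
    [-0.001, -0.032, 0, 0, 0],
    [-0.002, -0.04, 0, 0, 0],
    [-0.002, -0.048, 0, 0, 0],
    [-0.003, -0.056, 0, 0, 0],
    [-0.003, -0.056, 0, 0, 0]
  ]
}}

```text
time_s: 19.45
ee_pos: [435.4, -25.4, 55.2]
tool_rot: [[0.041, 0.999, -0.001], [0.998, -0.04, 0.052], [0.052, -0.003, -0.999]]
ft_force: [-0.6, 0.8, -0.8]
width: 18.0
finger_force: 30.0
```

```bash
cat > f.py <<'E'
from h import *
import sys
o=robot.get_obs();print(o['time_s'],o['ee_pos'].round(1),o['ft_force'].round(2),o['torque'].round(2))
im,de,S=shot('scene','sc_%s'%sys.argv[1])
a=np.radians(87.4);ex=np.array([np.cos(a),np.sin(a)]);ey=np.array([-ex[1],ex[0]]);c=np.array([455.5,236.5])
D=S[...,:2]-c;rx=D@ex;ry=D@ey;z=S[...,2]
m=(z>52)&(z<106)&(ry>58)&(ry<78)&(abs(rx)<145);print('near side wall rx',np.percentile(rx[m],[1,3,50,97,99]).round(1))
hs=cv2.cvtColor(im,cv2.COLOR_BGR2HSV)
m=(z>96)&(z<104)&(abs(ry)<60)&(abs(rx)<145)&(hs[...,1]<50)
for r in range(-40,60,16):
    q=m&(abs(ry-r)<8)
    if q.sum(): print('lip ry',r,np.percentile(rx[q],[0,10,20]).round(1),q.sum())
E
python3 f.py a
```

```text
19.45 [435.4 -25.4  55.2] [-0.64  0.8  -0.82] [-0.09 -0.01 -0.05]
near side wall rx [-139.7 -138.    57.3  124.6  142.7]
lip ry -40 [-25.7 -23.4 -20.5] 38
lip ry -24 [-24.3 -21.6 -19.4] 20
lip ry -8 [-20.1  14.8  64.7] 14
lip ry 8 [-20.5 -18.3  -8.4] 21
lip ry 24 [-21.  -18.8 -17.1] 22
lip ry 40 [-19.3 -14.8 -12. ] 62
lip ry 56 [-19.4 -13.8  -9. ] 51
```

Call:
{"api": "move_arm", "payload": {
  "series": [
    [0, -0.004, 0, 0, 0],
    [0, -0.01, 0, 0, 0],
    [-0.001, -0.018, 0, 0, 0],
    [-0.001, -0.028, 0, 0, 0],
    [-0.002, -0.04, 0, 0, 0],
    [-0.002, -0.052, 0, 0, 0],
    [-0.003, -0.064, 0, 0, 0],
    [-0.003, -0.076, 0, 0, 0],
    [-0.004, -0.088, 0, 0, 0],
    [-0.004, -0.1, 0, 0, 0]
  ]
}}

```text
time_s: 20.5
ee_pos: [434.3, -50.7, 55.1]
tool_rot: [[0.04, 0.999, -0.001], [0.998, -0.04, 0.052], [0.052, -0.004, -0.999]]
ft_force: [0.9, 3.0, -1.5]
width: 18.0
finger_force: 30.0
```

```bash
python3 f.py b
```

```text
20.5 [434.3 -50.7  55.1] [ 0.89  2.96 -1.49] [ 0.51 -0.04 -0.17]
near side wall rx [-139.9 -137.7   36.8  110.1  141.4]
lip ry -40 [-47.  -42.7 -39. ] 46
lip ry -24 [-47.8 -44.2 -42.3] 13
lip ry -8 [-35.9 -33.7 -31.6] 6
lip ry 8 [-45.8 -44.8 -32.9] 18
lip ry 24 [-46.8 -44.4 -41.4] 33
lip ry 40 [-46.6 -40.5 -37.8] 52
lip ry 56 [-44.6 -37.8  32. ] 79
```

Call:
{"api": "move_arm", "payload": {
  "series": [
    [0, -0.012, 0, 0, 0],
    [-0.001, -0.024, 0, 0, 0],
    [-0.001, -0.036, 0, 0, 0],
    [-0.002, -0.048, 0, 0, 0],
    [-0.002, -0.06, 0, 0, 0],
    [-0.003, -0.072, 0, 0, 0],
    [-0.003, -0.084, 0, 0, 0],
    [-0.004, -0.096, 0, 0, 0],
    [-0.004, -0.106, 0, 0, 0],
    [-0.005, -0.114, 0, 0, 0]
  ]
}}

```text
time_s: 21.55
ee_pos: [433.1, -79.1, 55.2]
tool_rot: [[0.04, 0.999, -0.001], [0.998, -0.04, 0.052], [0.052, -0.004, -0.999]]
ft_force: [-0.0, 3.4, -1.2]
width: 17.7
finger_force: 30.0
```

Call:
{"api": "move_arm", "payload": {
  "series": [
    [0, -0.01, 0, 0, 0],
    [-0.001, -0.02, 0, 0, 0],
    [-0.001, -0.03, 0, 0, 0],
    [-0.002, -0.04, 0, 0, 0],
    [-0.002, -0.05, 0, 0, 0],
    [-0.003, -0.06, 0, 0, 0],
    [-0.003, -0.07, 0, 0, 0],
    [-0.003, -0.078, 0, 0, 0],
    [-0.004, -0.086, 0, 0, 0],
    [-0.004, -0.092, 0, 0, 0]
  ]
}}

```text
time_s: 22.55
ee_pos: [432.0, -102.1, 55.1]
tool_rot: [[0.04, 0.999, -0.001], [0.998, -0.04, 0.052], [0.052, -0.004, -0.999]]
ft_force: [-0.1, 3.4, -2.6]
width: 18.1
finger_force: 30.0
```

```bash
python3 f.py c
```

```text
22.55 [ 432.  -102.1   55.1] [-0.09  3.44 -2.62] [ 0.46  0.12 -0.02]
near side wall rx [-139.3 -138.4  -12.4   59.   142.5]
lip ry -40 [-98.1 -91.2 -87.4] 68
lip ry -24 [-99.4 -93.9 -92.6] 19
lip ry -8 [-88.3 -85.1 -83.4] 16
lip ry 8 [-98.2 -83.4 -82.7] 23
lip ry 24 [-99.  -96.8 -92. ] 33
lip ry 40 [-96.6 -94.  -92. ] 43
lip ry 56 [-99.7 -88.1 -18.3] 83
```

Call:
{"api": "move_arm", "payload": {
  "series": [
    [0, -0.006, 0, 0, 0],
    [-0.001, -0.012, 0, 0, 0],
    [-0.001, -0.018, 0, 0, 0],
    [-0.001, -0.024, 0, 0, 0],
    [-0.002, -0.03, 0, 0, 0],
    [-0.002, -0.036, 0, 0, 0],
    [-0.002, -0.042, 0, 0, 0],
    [-0.002, -0.048, 0, 0, 0],
    [-0.003, -0.054, 0, 0, 0],
    [-0.003, -0.06, 0, 0, 0]
  ]
}}

```text
time_s: 23.6
ee_pos: [431.3, -117.0, 55.2]
tool_rot: [[0.04, 0.999, -0.001], [0.998, -0.04, 0.052], [0.052, -0.003, -0.999]]
ft_force: [-0.0, 3.6, -1.7]
width: 17.5
finger_force: 30.0
```

Call:
{"api": "move_arm", "payload": {
  "series": [
    [0, -0.003, 0, 0, 0],
    [0, -0.006, 0, 0, 0],
    [0, -0.009, 0, 0, 0],
    [-0.001, -0.012, 0, 0, 0],
    [-0.001, -0.015, 0, 0, 0],
    [-0.001, -0.018, 0, 0, 0]
  ]
}}

```text
time_s: 24.2
ee_pos: [431.1, -121.4, 55.2]
tool_rot: [[0.04, 0.999, -0.001], [0.998, -0.04, 0.052], [0.052, -0.003, -0.999]]
ft_force: [1.0, 3.1, -2.0]
width: 17.5
finger_force: 30.0
```

Call:
{"api": "move_arm", "payload": {
  "series": [
    [0, -0.003, 0, 0, 0],
    [0, -0.006, 0, 0, 0],
    [0, -0.009, 0, 0, 0],
    [-0.001, -0.012, 0, 0, 0]
  ]
}}

```text
time_s: 24.6
ee_pos: [430.9, -124.5, 55.2]
tool_rot: [[0.04, 0.999, -0.001], [0.998, -0.04, 0.052], [0.052, -0.003, -0.999]]
ft_force: [0.2, 3.6, -1.4]
width: 17.8
finger_force: 30.0
```

Call:
{"api": "move_arm", "payload": {
  "series": [
    [0, -0.003, 0, 0, 0],
    [0, -0.006, 0, 0, 0],
    [0, -0.009, 0, 0, 0],
    [0, -0.011, 0, 0, 0]
  ]
}}

```text
time_s: 25.0
ee_pos: [430.9, -127.2, 55.2]
tool_rot: [[0.04, 0.999, -0.001], [0.998, -0.04, 0.052], [0.052, -0.003, -0.999]]
ft_force: [0.8, 3.1, -1.7]
width: 17.6
finger_force: 30.0
```

Call:
{"api": "move_arm", "payload": {
  "series": [
    [0, -0.0025, 0, 0, 0],
    [0, -0.005, 0, 0, 0],
    [-0.001, -0.0075, 0, 0, 0],
    [-0.001, -0.01, 0, 0, 0]
  ]
}}

```text
time_s: 25.4
ee_pos: [430.6, -129.7, 55.2]
tool_rot: [[0.04, 0.999, -0.001], [0.998, -0.04, 0.052], [0.052, -0.003, -0.999]]
ft_force: [-0.1, 3.8, -1.6]
width: 17.8
finger_force: 30.0
```

Call:
{"api": "move_arm", "payload": {
  "series": [
    [0, -0.0025, 0, 0, 0],
    [0, -0.005, 0, 0, 0],
    [0, -0.0075, 0, 0, 0],
    [0, -0.01, 0, 0, 0]
  ]
}}

```text
time_s: 25.8
ee_pos: [430.6, -132.2, 55.2]
tool_rot: [[0.04, 0.999, -0.001], [0.998, -0.04, 0.052], [0.052, -0.003, -0.999]]
ft_force: [0.7, 4.1, -1.7]
width: 17.6
finger_force: 30.0
```

Call:
{"api": "move_arm", "payload": {
  "series": [
    [0, -0.0025, 0, 0, 0],
    [0, -0.005, 0, 0, 0],
    [-0.001, -0.0075, 0, 0, 0],
    [-0.001, -0.01, 0, 0, 0]
  ]
}}

```text
time_s: 26.2
ee_pos: [430.4, -134.7, 55.2]
tool_rot: [[0.04, 0.999, -0.001], [0.998, -0.04, 0.052], [0.052, -0.003, -0.999]]
ft_force: [-0.4, 3.6, -1.5]
width: 17.9
finger_force: 30.0
```

Call:
{"api": "move_arm", "payload": {
  "series": [
    [0, -0.0025, 0, 0, 0],
    [0, -0.005, 0, 0, 0],
    [0, -0.0075, 0, 0, 0],
    [0, -0.01, 0, 0, 0]
  ]
}}

```text
time_s: 26.6
ee_pos: [430.4, -137.2, 55.2]
tool_rot: [[0.04, 0.999, -0.001], [0.998, -0.04, 0.052], [0.052, -0.003, -0.999]]
ft_force: [0.2, 2.7, -2.6]
width: 18.0
finger_force: 30.0
```

```bash
python3 f.py d
python3 - <<'E'
import cv2
w=cv2.imread('pics/sc_d.png');cv2.imwrite('pics/c8.png',cv2.resize(w[170:290,90:250],(800,600),interpolation=2))
E
```

```text
26.6 [ 430.4 -137.2   55.2] [ 0.17  2.67 -2.59] [ 0.48 -0.01  0.03]
near side wall rx [-139.6 -137.7  -46.9   23.7  142. ]
lip ry -40 [-133.6 -126.7 -121. ] 66
lip ry -24 [-134.5 -126.4 -125. ] 23
lip ry -8 [-122.5 -120.5  -93. ] 17
lip ry 8 [-134.8 -132.4 -119.4] 24
lip ry 24 [-133.2 -129.  -127.1] 26
lip ry 40 [-134.3 -129.9 -126.8] 43
lip ry 56 [-133.5 -124.2  -57.1] 78
```

View pics/c8.png

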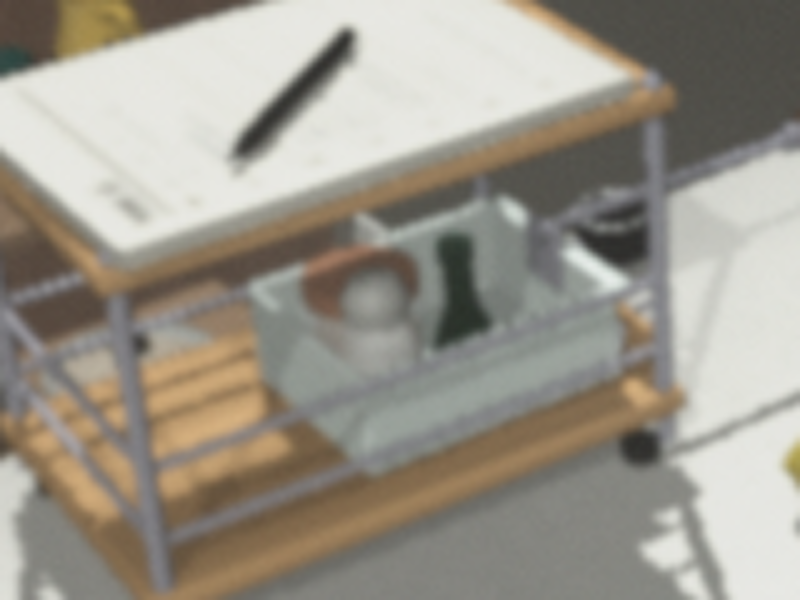

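The blade at (545,240) is hooked behind the front lip, the jars stand, and the bin is nearing the rail. Keep feeling for the stop.

Call:
{"api": "move_arm", "payload": {
  "series": [
    [0, -0.0025, 0, 0, 0],
    [0, -0.005, 0, 0, 0],
    [-0.001, -0.0075, 0, 0, 0],
    [-0.001, -0.01, 0, 0, 0]
  ]
}}

```text
time_s: 27.05
ee_pos: [430.1, -139.7, 55.2]
tool_rot: [[0.04, 0.999, -0.001], [0.998, -0.04, 0.052], [0.052, -0.003, -0.999]]
ft_force: [0.4, 3.2, -2.2]
width: 17.4
finger_force: 30.0
```

Call:
{"api": "move_arm", "payload": {
  "series": [
    [0, -0.0025, 0, 0, 0],
    [0, -0.005, 0, 0, 0],
    [0, -0.0075, 0, 0, 0],
    [0, -0.01, 0, 0, 0]
  ]
}}

```text
time_s: 27.45
ee_pos: [430.0, -141.4, 55.1]
tool_rot: [[0.04, 0.999, -0.002], [0.998, -0.04, 0.053], [0.053, -0.004, -0.999]]
ft_force: [-0.4, 7.6, -1.9]
width: 17.9
finger_force: 30.0
```

Contact with the stop: force rose from 3.3 to 7.6 N. I'll seat it slightly and hold.

Call:
{"api": "move_arm", "payload": {
  "series": [
    [0, -0.001, 0, 0, 0],
    [0, -0.002, 0, 0, 0],
    [0, -0.002, 0, 0, 0],
    [0, -0.002, 0, 0, 0],
    [0, -0.002, 0, 0, 0]
  ]
}}

```text
time_s: 27.95
ee_pos: [430.0, -141.6, 55.1]
tool_rot: [[0.04, 0.999, -0.002], [0.998, -0.039, 0.053], [0.053, -0.004, -0.999]]
ft_force: [0.7, 7.5, -1.9]
width: 17.8
finger_force: 30.0
```

```bash
python3 f.py e
```

```text
27.95 [ 430.  -141.6   55.1] [ 0.69  7.55 -1.88] [ 1.28 -0.02 -0.07]
near side wall rx [-139.6 -137.7  -50.7   19.6  142.2]
lip ry -40 [-139.  -128.9 -124.2] 63
lip ry -24 [-134.6 -133.4 -129. ] 20
lip ry -8 [-129.4  -74.3    2.5] 15
lip ry 8 [-138.3 -123.6 -122.7] 23
lip ry 24 [-140.  -135.8 -132. ] 26
lip ry 40 [-139.  -135.2 -131.6] 44
lip ry 56 [-137.3 -129.1  -61.7] 71
```

Call:
{"api": "move_arm", "payload": {
  "series": [
    [0, -0.001, 0, 0, 0],
    [0, -0.002, 0, 0, 0],
    [0, -0.003, 0, 0, 0],
    [0, -0.003, 0, 0, 0],
    [0, -0.003, 0, 0, 0]
  ]
}}

```text
time_s: 28.5
ee_pos: [430.0, -142.1, 55.1]
tool_rot: [[0.039, 0.999, -0.002], [0.998, -0.039, 0.053], [0.053, -0.004, -0.999]]
ft_force: [0.9, 8.4, -2.8]
width: 18.0
finger_force: 30.0
```

Firm at 8.4 N. Ease off slowly, move the blade clear of the wall, and raise.

Call:
{"api": "move_arm", "payload": {
  "series": [
    [0, 0.002, 0, 0, 0],
    [0, 0.004, 0, 0, 0],
    [0, 0.007, 0, 0, 0],
    [0, 0.011, 0, 0, 0],
    [0.001, 0.018, 0, 0, 0],
    [0.001, 0.028, 0, 0, 0],
    [0.002, 0.04, 0, 0, 0],
    [0.002, 0.05, 0, 0, 0],
    [0.002, 0.05, 0, 0, 0]
  ]
}}

```text
time_s: 29.4
ee_pos: [430.7, -130.4, 55.2]
tool_rot: [[0.04, 0.999, -0.001], [0.998, -0.039, 0.052], [0.052, -0.003, -0.999]]
ft_force: [0.0, -0.2, -1.4]
width: 17.8
finger_force: 30.0
```

Call:
{"api": "move_arm", "payload": {
  "series": [
    [0, 0, 0.02, 0, 0],
    [0, 0, 0.05, 0, 0],
    [0, 0, 0.08, 0, 0],
    [0, 0, 0.11, 0, 0],
    [0, 0, 0.14, 0, 0],
    [0, 0, 0.16, 0, 0],
    [0, 0, 0.16, 0, 0],
    [0, 0, 0.16, 0, 0]
  ]
}}

```text
time_s: 30.2
ee_pos: [430.6, -131.0, 95.2]
tool_rot: [[0.041, 0.999, -0.001], [0.998, -0.04, 0.052], [0.052, -0.003, -0.999]]
ft_force: [-1.0, 0.4, -1.4]
width: 17.6
finger_force: 30.0
```

```bash
python3 f.py f
python3 - <<'E'
from h import *
im,de,S=shot('scene','sc_g');a=np.radians(87.4);ex=np.array([np.cos(a),np.sin(a)]);ey=np.array([-ex[1],ex[0]]);c=np.array([455.5,236.5])
D=S[...,:2]-c;rx=D@ex;ry=D@ey;z=S[...,2]
def fit(m,u,v):
    q=m.copy()
    for _ in range(4):
        f=np.polyfit(u[q],v[q],1);q=m&(abs(np.polyval(f,u)-v)<3)
    return f,q.sum()
print('near side wall',fit((z>60)&(z<94)&(ry>56)&(ry<76)&(rx>-125)&(rx<15),rx,ry))
print('near rack post/rod ref', fit((z>60)&(z<120)&(ry>80)&(ry<105)&(rx>-130)&(rx<130),rx,ry))
print('board edge', fit((z>203)&(z<222)&(ry>90)&(ry<112)&(abs(rx)<140),rx,ry))
w=im;cv2.imwrite('pics/c9.png',cv2.resize(w[170:290,90:250],(800,600),interpolation=2))
E
```

```text
30.2 [ 430.6 -131.    95.2] [-0.99  0.43 -1.38] [-0.24  0.06  0.04]
near side wall rx [-139.9 -138.1  -51.7   19.9  142.2]
lip ry -40 [-134.2 -128.4 -126.8] 46
lip ry -24 [-130.6 -130.3 -128. ] 20
lip ry -8 [-140.8 -136.2 -133. ] 21
lip ry 8 [-138.8 -135.2 -132. ] 25
lip ry 24 [-140.  -136.2 -133.3] 27
lip ry 40 [-139.1 -134.7 -130.9] 47
lip ry 56 [-138.9 -129.8  -74.5] 75
near side wall (array([-2.04585983e-02,  6.73564510e+01]), np.int64(455))
near rack post/rod ref (array([-2.22705041e-02,  9.29782447e+01]), np.int64(425))
board edge (array([-1.80224858e-02,  9.85094725e+01]), np.int64(488))
```

View pics/c9.png

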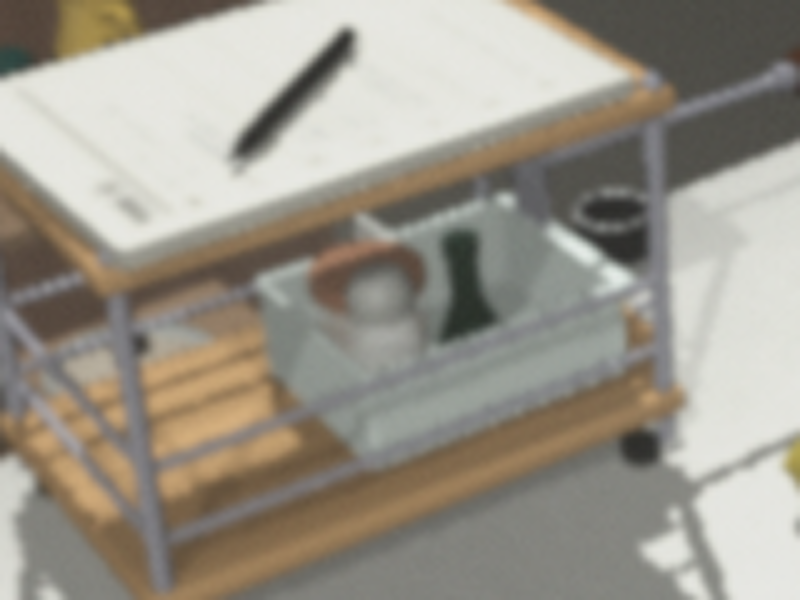

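The bin is square: side wall slope -0.0205 against the rack's -0.0223. It sits against the stop with the jars upright and the blade clear above the lip. Withdraw and return to the rest.

Call:
{"api": "move_arm", "payload": {
  "series": [
    [-0.004, -0.1, 0, 0, 0],
    [-0.01, -0.24, 0, 0, 0],
    [-0.016, -0.4, 0, 0, 0],
    [0.06, -0.52, 0, 0.007, 0],
    [0.14, -0.64, 0, 0.014, 0],
    [0.22, -0.76, 0, 0.021, 0],
    [0.286, -0.898, 0, 0.028, 0],
    [0.286, -0.898, 0, 0.028, 0],
    [0.286, -0.898, 0, 0.028, 0],
    [0.286, -0.898, 0, 0.028, 0]
  ]
}}

```text
time_s: 31.3
ee_pos: [501.7, -354.2, 94.7]
tool_rot: [[-0.048, 0.999, -0.007], [0.997, 0.049, 0.053], [0.053, -0.004, -0.999]]
ft_force: [-0.4, 0.5, -1.6]
width: 17.5
finger_force: 30.0
```

Run:
```python
from h import *
o=robot.get_obs();print(o['time_s'],o['ee_pos'],o['tool_rot'].round(3).tolist(),o['ft_force'].round(1))
im,de,P=shot('wrist','wristA');x,y,z=np.moveaxis(P,-1,0)
for a in range(-345,-225,15):
    q=(abs(x-500)<25)&(z>130)&(z<170)&(abs(y-a)<6)
    if q.sum()>3: print(a,np.median(x[q]).round(1),np.percentile(z[q],[50,90]).round(1))
q=(z>52)&(z<66)&(abs(x-500)<45)&(y>-315)&(y<-275)
print('upright',q.sum(),np.percentile(x[q],[1,50,99]),np.percentile(y[q],[1,99]))
```

```text
31.3 [ 501.72278892 -354.15195563   94.70743163] [[-0.048, 0.999, -0.007], [0.997, 0.049, 0.053], [0.053, -0.004, -0.999]] [-0.4  0.5 -1.6]
-345 501.8 [158.4 163.8]
-330 501.5 [160.1 161. ]
-315 500.8 [160.1 161.1]
-300 500.1 [160.1 161.1]
-285 499.3 [160.1 161.1]
-270 498.7 [155.7 158.7]
-255 497.8 [152.1 153.2]
-240 497.5 [151.9 153.2]
upright 899 [465.22672081 514.91150889 533.55318046] [-304.36854595 -290.92109869]
```

Call:
{"api": "move_arm", "payload": {
  "series": [
    [0, 0, -0.1, 0, 0],
    [0, 0, -0.2, 0, 0],
    [0, 0, -0.28, 0, 0],
    [0, 0, -0.33, 0, 0],
    [0, 0, -0.36, 0, 0],
    [0, 0, -0.38, 0, 0],
    [0, 0, -0.392, 0, 0],
    [0, 0, -0.398, 0, 0],
    [0, 0, -0.398, 0, 0],
    [0, 0, -0.398, 0, 0]
  ]
}}

```text
time_s: 32.35
ee_pos: [502.4, -355.6, -3.9]
tool_rot: [[-0.047, 0.999, -0.005], [0.998, 0.048, 0.051], [0.051, -0.003, -0.999]]
ft_force: [-0.8, -0.6, -1.1]
width: 18.1
finger_force: 30.0
```

Call:
{"api": "move_arm", "payload": {
  "series": [
    [0, 0, -0.004, 0, 0],
    [0, 0, -0.007, 0, 0],
    [0, 0, -0.007, 0, 0],
    [0, 0, -0.007, 0, 0.3],
    [0, 0, -0.007, 0, 0.5],
    [0, 0, -0.007, 0, 0.6],
    [0, 0, -0.007, 0, 0.6],
    [0, 0, -0.007, 0, 0.6],
    [0, 0, -0.007, 0, 0.6]
  ]
}}

```text
time_s: 33.25
ee_pos: [502.1, -355.4, -6.1]
tool_rot: [[-0.048, 0.999, -0.006], [0.998, 0.048, 0.052], [0.052, -0.003, -0.999]]
ft_force: [0.2, -0.1, 0.4]
width: 54.6
finger_force: 0.0
```

Call:
{"api": "move_arm", "payload": {
  "series": [
    [0, 0, 0.1, 0, 0.6],
    [0, 0, 0.25, 0, 0.6],
    [0, 0, 0.4, 0, 0.6],
    [0, 0, 0.55, 0, 0.6],
    [0, 0, 0.55, 0, 0.6],
    [0, 0, 0.55, 0, 0.6]
  ]
}}

```text
time_s: 33.85
ee_pos: [502.5, -355.8, 132.2]
tool_rot: [[-0.047, 0.999, -0.005], [0.998, 0.048, 0.05], [0.05, -0.002, -0.999]]
ft_force: [-0.3, 0.5, -1.3]
width: 55.1
finger_force: 0.0
```

```bash
python3 - <<'E'
from h import *
o=robot.get_obs();print(o['time_s'],o['ee_pos'],o['width'])
im,de,P=shot('wrist','wristB');x,y,z=np.moveaxis(P,-1,0)
for a in range(-420,-250,15):
    q=(abs(x-501)<15)&(z>45)&(z<70)&(abs(y-a)<6)
    if q.sum()>3: print(a,x[q].min().round(1),x[q].max().round(1),np.percentile(z[q],[50,90]).round(1))
E
python3 f.py h
```

```text
33.85 [ 502.50722025 -355.75728263  132.22215438] 55.10027394281241
-420 486.6 514.7 [58.9 60. ]
-405 486.0 514.2 [58.9 60.2]
-390 495.5 513.4 [59.1 60.3]
-375 495.0 512.7 [59.2 60.3]
-360 494.4 511.9 [59.3 60.3]
-345 493.8 511.0 [59.1 60.4]
-330 492.3 510.2 [59.2 60.3]
-315 491.8 509.4 [59.2 60.5]
-300 491.2 515.9 [59.2 60.3]
-285 490.6 508.7 [59.3 60.4]
-270 490.7 506.3 [54.5 56.7]
-255 494.2 502.2 [50.9 52. ]
33.9 [ 501.7 -355.4  131. ] [-0.03  0.85 -0.38] [-0.11  0.08 -0.  ]
near side wall rx [-140.3 -138.6  -52.4   19.6  141.9]
lip ry -40 [-138.3 -132.4 -128.7] 60
lip ry -24 [-138.5 -136.8 -136.3] 20
lip ry -8 [-138.8 -136.  -134.3] 27
lip ry 8 [-139.  -134.8 -132. ] 34
lip ry 24 [-138.1 -136.4 -134.3] 22
lip ry 40 [-139.4 -133.1 -128.1] 53
lip ry 56 [-138.9 -128.2  -61. ] 71
```

```bash
python3 -c "
from rig import robot
print(robot.sign_off())"
```

```text
the job is handed in; nothing more can be done
None
```

I handed the job in at about 34 s: the bin was pulled square against the stop (8.4 N on the puller) with its jars standing, and the puller is back in both notches and released; contact with the stop after unhooking couldn't be measured directly, and no verdict came back.

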